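# Dial the sorting dispenser and tip the brass balls into its bin

### The job

Turn the yellow dial on top of the tipping dispenser, while it stands upright, until the hole that lets only the brass balls pass (the middle-sized one) lies squarely over the clear tube; then tip the hopper over by its red handle so that all three brass balls run into the blue bin on its base and the bigger steel ball stays in the tube. Swing the hopper back fully upright, let go, and leave the other loose things on the bench where they are.

Things in the scene. Friction and masses are not known exactly. Their poses are not given: they have to be found in the camera images.
- dispenser: fixed bench dispenser: grey base plate 240 x 320 x 12 mm, two side plates (at x = -85 and +85 mm, 195 mm tall) carrying a tipping hopper, blue open bin at the -y end. Origin at table height under the middle of the pivot; the pivot axis is along its x, 175 mm above the table. Turned at most 0.25 rad about z. Hopper: green block with a clear upright tube, mouth covered by a yellow dial.
- hopper (a joint): tipping angle of the hopper about the pivot, rad: 0 = upright at its stop, growing as it tips to the bin (dispenser's -y side), up to a stop at 2.15. Stiff friction (3 to 6 N at the handle): stays where left. The balls begin to run out a little past 1.6; from 2.0 they roll out in a second or two.
- dial (a joint): angle of the yellow dial about the hopper's upright axis, rad, counter-clockwise positive seen from above, range -1.7 to 3.2; stays where left (friction 0.12 N m, no clicks). Over the tube: at 0 the 30 mm hole (right for the 25 mm brass balls), at 1.57 the 16 mm hole, at -1.57 the 40 mm hole, at 3.14 the blank quarter. Over about 0.1 off, a ball may catch on the hole's edge.
- knob_grip (a point): grip point on the dial's black knob, on the dial's axis, 20 mm above the disc's top face. Knob: upright bar 18 mm wide (this point's x), 50 mm long (its y), 34 mm tall, top 289 mm above the table. Disc: 136 mm across, 6 mm thick, top 255 mm above the table when upright. The frame turns with the dial: -y points to the 30 mm hole, -x to the 16 mm hole, +x to the 40 mm hole.
- handle_grip (a point): middle of the red tipping handle, a level round bar 16 mm thick, 85 mm long, parallel to the dispenser's x, fixed to the hopper by a steel arm at its +x end (46 mm from this point). At x = -150 mm in the dispenser's frame, 130 mm from the pivot axis; upright it is 106 mm to +y of and 76 mm above the pivot (0.95 rad back from vertical) and swings over the top to -y.
- tube_mid (a point): middle of the clear tube's bore (38 mm across), moving with the hopper; the bore reaches from 63 mm below it to 64 mm above it along its z
- bin_floor (a point): centre of the inner floor of the blue bin, 16 mm above the table; inside 142 mm along x and 172 mm along y; walls rise 51 mm above this floor (96 mm at the far -y end)
- steel_ball: steel ball 35 mm across, at the bottom of the tube at the start; origin at its centre
- brass_ball1: brass ball 25 mm across, in the tube above the steel ball at the start; origin at its centre
- brass_ball2: brass ball 25 mm across, in the tube above the steel ball at the start; origin at its centre
- brass_ball3: brass ball 25 mm across, in the tube above the steel ball at the start; origin at its centre
- padlock: bystander, loose: brass padlock standing upright, 50 x 26 mm, 76 mm tall; origin at the centre of its underside; leave it alone
- oil_bottle: bystander, loose: yellow oil bottle with red cap, 52 mm across, 150 mm tall; origin at the centre of its underside; leave it alone
- screwdriver: bystander, loose: screwdriver lying flat, 200 mm long along its x axis; origin at the centre of its underside; leave it alone
- carton: bystander, loose: closed cardboard box 120 x 160 x 90 mm; origin at the centre of its underside; leave it alone
- mug: bystander, loose: white mug, 80 mm across, 95 mm tall; origin at the centre of its underside; leave it alone
- hammer: bystander, loose: hammer lying flat, 260 mm long along its x axis; origin at the centre of its underside; leave it alone
- lock_case: bystander, loose: steel mortice lock case lying flat, 90 x 160 mm, 18 mm thick, with a brass front plate 200 mm long; origin at the centre of its underside; leave it alone

How it is judged:
On the way, in this order (a step that is already met when the one before it is completed fails the run):
1. the 30 mm hole is set over the tube (dial within 0.15 rad of 0) while the hopper stands upright and all the balls are still in the tube (value of joint dial between -0.15 and 0.15 rad and value of joint hopper below 0.12 rad and distance between each of brass_ball1, brass_ball2, brass_ball3, steel_ball and tube_mid below 0.075 m), for 0.2 s.
2. the hopper has been tipped and all three brass balls have run into the blue bin (x of brass_ball1 in the frame of bin_floor between -0.075 and 0.075 m and y of brass_ball1 in the frame of bin_floor between -0.09 and 0.09 m and z of brass_ball1 in the frame of bin_floor between 0 and 0.05 m and x of brass_ball2 in the frame of bin_floor between -0.075 and 0.075 m and y of brass_ball2 in the frame of bin_floor between -0.09 and 0.09 m and z of brass_ball2 in the frame of bin_floor between 0 and 0.05 m and x of brass_ball3 in the frame of bin_floor between -0.075 and 0.075 m and y of brass_ball3 in the frame of bin_floor between -0.09 and 0.09 m and z of brass_ball3 in the frame of bin_floor between 0 and 0.05 m), for 0.2 s.
At the end, for the whole second after the job is handed in: All three brass balls lie at rest (below 0.05 m/s) inside the blue bin (centres within its walls and less than 50 mm above its floor), the steel ball is in the tube (centre within 65 mm of the tube's middle), and the hopper is back upright (within 0.12 rad of its stop) and released (all of step 2 and linear speed of each of brass_ball1, brass_ball2, brass_ball3 below 0.05 m/s and distance between steel_ball and tube_mid below 0.065 m and value of joint hopper below 0.12 rad); the robot touches nothing.
It fails at once if the steel ball leaves the tube (its centre more than 100 mm from the tube's middle) (distance between steel_ball and tube_mid above 0.1 m).
It fails at once if a bystander is moved by more than 30 mm (distance of any of padlock, oil_bottle, screwdriver, carton, mug, hammer, lock_case from where it was at the start of the episode above 0.03 m).
It also fails if it takes over 72 s, if anything falls off the work surface, if the arm or the gripper's body presses on something with over 40 N, if the wrist force passes 120 N, or if a joint passes its speed limit or range.

### The arm

A 7-joint arm with a two-finger parallel gripper is mounted at the origin on the work surface. World frame = base frame: x ahead of the robot, y to its left, z up, the work surface at z = 0. Lengths are in m, angles in rad, forces in N, time in s.
With the tool pointing down it reaches from about 0.425 to 0.95 m from the base axis. Payload 16.7 kg.
Tool frame: the origin (TCP) lies on the centre line of the jaws, within the pads' length; the fingertips stand 22 mm ahead of it and the grasp point (between the pads) lies 3 mm ahead of it (env.tip_extent is the distance from the TCP to the fingertips, in m); z points along the fingers, y is the direction in which the jaws open and shut (so a half turn about z gives the same grasp; the last joint's range is limited). The gripper opens to 94 mm and grips with 3 to 60 N. Pads are 16 mm wide; open, the fingers measure 119 mm over their backs; the gripper's body (75 mm by 177 mm) begins 78 mm behind the grasp point.
Start: joints at [-0.149, 0.426, 0.074, 1.606, -0.034, 1.111, -0.067], TCP at [0.675, -0, 0.227] pointing down, gripper open.
Joint ranges: [-2.85, 2.85], [-0.5, 2.14], [-1.23, 1.37], [0.21, 2.46], [-1.02, 4.16], [0.16, 2.05], [-2.73, 2.73]. Speed limits (rad/s): [1.89, 1.89, 2.39, 2.39, 3.01, 3.01, 3.01].

### API

Orientations are given as a 3x3 rotation matrix whose columns are the frame's x, y, z axes.
In Python, from rig import env, eyes gives the robot as it stands.
- The arm moves only by the shell command python3 -m pendant 'ROWS'. ROWS is JSON, a list of rows, each an object of numbers: "dx", "dy", "dz": the shift along the tool's x, y, z in mm; "rx", "ry", "rz": the turn, a rotation vector about the tool's x, y, z in rad; "fingers": the opening, from 0 (shut) to 1 (fully open). A call has 1 to 5 rows; each row shifts and turns the pose as measured when the row begins, along the tool's axes as they then stand; what a row does not reach is not made up. A row lasts 1/12 s, in which the tool goes at most 41.7 mm and 7.16 degrees, less where a joint would pass 70% of its speed; a pose out of reach is approached as far as the arm can. A call is refused whole if a number of a shift passes 41.7 or a number of a turn 0.125, either way. A call with a gripper value outside its range is refused whole. The fingers move at their own pace and stop on an object; the grip force is fixed at half the most. Time passes only in rows, so rows that do not move let the fingers close. It gives the time, the measured TCP pose, the force and the opening at its end, in the units of the state.
- env.read_state(): the state, without advancing time (a new reading comes with each control period).
- eyes.snapshot(name): name is "scene" or "side" or "wrist"; returns (picture, depth): 384x512x3 uint8, red, green, blue; 384x512 float32, m along the optical axis (not along the pixel's ray), 0 where there is no reading.
- eyes.calibration(name): a dict with "fx", "fy", "cx", "cy" (pixels), "world_from_camera" (4x4, takes a point from camera to world coordinates). Camera axes: x right, y down, z forward; pixel columns grow to the right and rows downward; lengths in m; the calibration is good to about 2 mm. The wrist camera is an equidistant fisheye: a pixel r from the principal point sees the ray r / f radians off the axis. A picture is of the moment at which its call begins: read the wrist's pose just before it. calibration takes no time and is no camera call; for the wrist camera it gives the pose at the moment of the call.
- env.hand_in(): hands the job in, once; it reports no verdict.
Trained networks look in the newest picture that a camera, given by its name, has taken for a name from the list of things; names that differ only in an ending like _2 or _b are one class to them, and where a whole thing is asked for, a point or a joint stands for the part that bears it (a point fixed in the world has none). Each returns a list of dicts, best first, with "p" (0 to 1); they miss things now and then, are a little off and sometimes report something else, mostly with a low value. They report only what shows in the picture. A call takes as long as a camera call.
- eyes.search_frame(name, camera): "rect" ([left, top, right, bottom] in pixels, round what is visible of it).
- eyes.cut_out(name, camera): "region" (384x512 bool, what is visible of it) and "rect" ([left, top, right, bottom] in pixels, round what is visible of it).
- eyes.landmark_of(name, camera): "at" ([column, row] in pixels: a listed point, or the origin of a listed thing).
The state is a dict: "time_s": time; "joint_pos": joint angles; "qd": joint speeds; "tau": joint torques, N m; "tcp_pos": TCP position; "orientation": TCP orientation; "force": force on the tool from outside, world axes, zero at the start; "wrist_torque": the same for the moment, N m; "grip_width": opening from 0.0 (shut) to 1.0 (fully open).
Only numpy, scipy, OpenCV 4.12 (cv2) and the standard library are available. Lean on these libraries where they do the work, as an engineer would, in place of code of your own. Each camera call takes 0.05 s, during which the arm holds its last target. There are 200 camera calls.

## Working session

There is one attempt and no reset: what is moved stays moved. The work goes in short steps, Python scripts to look and compute and a shell command to move; the robot and the scene stay as the last step left them, time stands still between calls to the robot, and variables do not carry over. Pictures are saved under pics/ and viewed, about 8 in all and at most 12, crops included, and the job is handed in when it is done.

```bash
mkdir -p pics; ls
cat > h.py <<'E'
import numpy as np, cv2
from rig import env, eyes
def snap(c,fn=None):
    p,d=eyes.snapshot(c); K=eyes.calibration(c)
    if fn: cv2.imwrite('pics/'+fn,p[:,:,::-1])
    return p,d,K
def pt(K,d,u,v,z=None):
    z=d[int(round(v)),int(round(u))] if z is None else z
    c=np.array([(u-K['cx'])/K['fx']*z,(v-K['cy'])/K['fy']*z,z,1])
    return (np.array(K['world_from_camera'])@c)[:3]
def at_height(K,u,v,h):
    T=np.array(K['world_from_camera']);r=T[:3,:3]@[(u-K['cx'])/K['fx'],(v-K['cy'])/K['fy'],1]
    return T[:3,3]+r*(h-T[2,3])/r[2]
E
python3 - <<'E'
from h import *
np.set_printoptions(precision=4,suppress=True)
out=[]
for c in('scene','side'):
    p,d,K=snap(c); out.append(p); print(c,np.array(K['world_from_camera']),K['fx'])
    np.savez(c+'.npz',p=p,d=d)
    for n in('knob_grip','handle_grip','bin_floor','dispenser','tube_mid'):
        for r in eyes.landmark_of(n,c)[:1]:
            u,v=r['at']; print(n,r['p'],u,v,pt(K,d,u,v), at_height(K,u,v,dict(knob_grip=.275,handle_grip=.251,bin_floor=.016,dispenser=0,tube_mid=.175)[n]))
cv2.imwrite('pics/a.png',cv2.resize(out[0],(800,600))[:,:,::-1])
cv2.imwrite('pics/b.png',cv2.resize(out[1],(800,600))[:,:,::-1])
print(env.read_state())
E
```

```text
pics
scene [[ 0.7699  0.3485 -0.5347  1.1935]
 [ 0.638  -0.4019  0.6568 -0.8589]
 [ 0.014  -0.8468 -0.5317  0.9057]
 [ 0.      0.      0.      1.    ]] 496.0315653269819
knob_grip 0.83 328.1 174.3 [0.7096 0.0171 0.3297] [0.6637 0.1003 0.275 ]
handle_grip 0.84 287.1 148.8 [0.4863 0.1702 0.2588] [0.4777 0.1826 0.251 ]
bin_floor 0.58 296.6 283.6 [ 0.7279 -0.1084  0.0924] [ 0.6842 -0.0379  0.016 ]
dispenser 0.85 318.6 257.1 [0.6864 0.0583 0.0447] [0.6601 0.1059 0.    ]
tube_mid 0.68 310.8 212.4 [0.6653 0.031  0.1956] [0.65   0.0568 0.175 ]
side [[ 0.9996 -0.0011  0.0298  0.4419]
 [-0.0257 -0.5417  0.8402 -0.7853]
 [ 0.0152 -0.8406 -0.5415  0.7142]
 [ 0.      0.      0.      1.    ]] 359.0778915665729
handle_grip 0.74 253.9 149.5 [0.494  0.4707 0.0939] [0.4808 0.1527 0.251 ]
bin_floor 0.75 317.4 248.4 [ 0.6636 -0.0099  0.0154] [ 0.6634 -0.0106  0.016 ]
dispenser 0.95 306.7 231.8 [0.6421 0.0559 0.0231] [0.6488 0.084  0.    ]
tube_mid 0.61 319.9 186.6 [0.6566 0.0318 0.1999] [0.667  0.0714 0.175 ]
{'time_s': 0.6, 'joint_pos': array([-0.1495,  0.4261,  0.0739,  1.606 , -0.0341,  1.1108, -0.0671]), 'qd': array([-0.0008, -0.0003, -0.0011, -0.    ,  0.0007,  0.0006, -0.0013]), 'tau': array([  0.0009, -93.5115,   3.6622, -45.4419,  -0.049 ,   0.0132,
         0.0002]), 'tcp_pos': array([ 0.675 , -0.    ,  0.2275]), 'orientation': array([[ 0.0001,  1.    , -0.    ],
       [ 1.    , -0.0001,  0.    ],
       [ 0.    , -0.    , -1.    ]]), 'force': array([ 0.4595, -0.9448,  0.5904]), 'wrist_torque': array([0.0263, 0.0562, 0.037 ]), 'grip_width': 0.9998341301387491}
```

View pics/a.png

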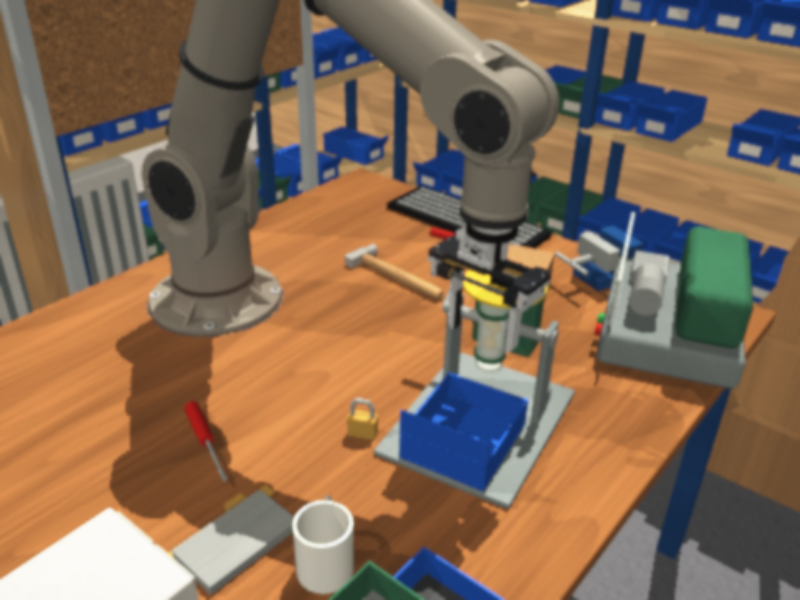

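View pics/b.png

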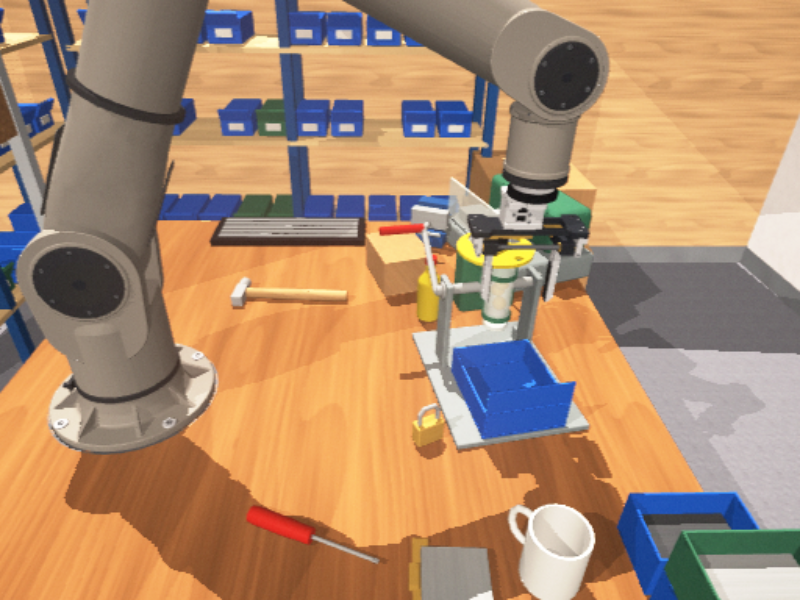

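The scene picture shows the gripper just in front of the dial, at about (490,285). The handle is at side (400,228), and the dispenser is turned slightly. The carton, bottle and hammer lie behind and to the left of it. I'll back off, rise and look again.

```bash
python3 -m pendant '[{"dx":-41},{"dx":-41,"dz":-30},{"dz":-41},{"dz":-41},{"dz":-41}]'
python3 - <<'E'
from h import *
np.set_printoptions(precision=4,suppress=True)
hs=dict(knob_grip=.275,handle_grip=.251,bin_floor=.016,dispenser=0,tube_mid=.175)
im=[]
for c in('scene','side','wrist'):
    p,d,K=snap(c); im.append(p); np.savez(c+'.npz',p=p,d=d,T=K['world_from_camera'],k=[K['fx'],K['fy'],K['cx'],K['cy']])
    for n in hs:
        for r in eyes.landmark_of(n,c)[:1]:
            u,v=r['at']
            print(c,n,r['p'],u,v,*((pt(K,d,u,v), at_height(K,u,v,hs[n])) if c!='wrist' else ()))
cv2.imwrite('pics/c.png',np.vstack([np.hstack([cv2.resize(im[0][60:252,200:456],(400,300)),cv2.resize(im[1][100:292,200:456],(400,300))]),np.hstack([cv2.resize(im[2],(400,300))]*2)])[:,:,::-1])
print(eyes.calibration('wrist'))
E
```

```text
scene knob_grip 0.56 326.4 171.7 [0.7059 0.0146 0.3363] [0.6534 0.1086 0.275 ]
scene handle_grip 0.85 286.6 151.0 [0.587  0.022  0.3456] [0.4846 0.1708 0.251 ]
scene bin_floor 0.78 297.1 281.5 [ 0.7308 -0.1115  0.1029] [ 0.6807 -0.0306  0.016 ]
scene dispenser 0.77 318.8 255.6 [0.6839 0.063  0.0456] [0.6569 0.1118 0.    ]
scene tube_mid 0.94 315.1 209.3 [0.6757 0.0328 0.2087] [0.6506 0.0759 0.175 ]
side knob_grip 0.74 317.1 151.2 [ 0.6246 -0.019   0.3317] [0.6517 0.0945 0.275 ]
side handle_grip 0.9 255.3 148.4 [0.4853 0.1642 0.2489] [0.4851 0.1599 0.251 ]
side bin_floor 0.65 317.0 251.0 [ 0.6302 -0.1268  0.1123] [ 0.6603 -0.0215  0.016 ]
side dispenser 0.79 309.3 230.3 [0.6485 0.0525 0.0317] [0.6581 0.0914 0.    ]
side tube_mid 0.75 321.6 187.7 [0.6616 0.0316 0.1965] [0.6708 0.0655 0.175 ]
wrist knob_grip 0.82 193.5 62.2
wrist bin_floor 0.68 255.9 192.8
{'fx': 297.3186396354542, 'fy': 297.3186396354542, 'cx': 254.64189975429773, 'cy': 190.78512602713195, 'world_from_camera': array([[ 1.    , -0.0001, -0.0003,  0.6766],
       [-0.0002, -0.9676, -0.2525,  0.0732],
       [-0.0002,  0.2525, -0.9676,  0.3851],
       [ 0.    ,  0.    ,  0.    ,  1.    ]])}invalid input
```

View pics/c.png

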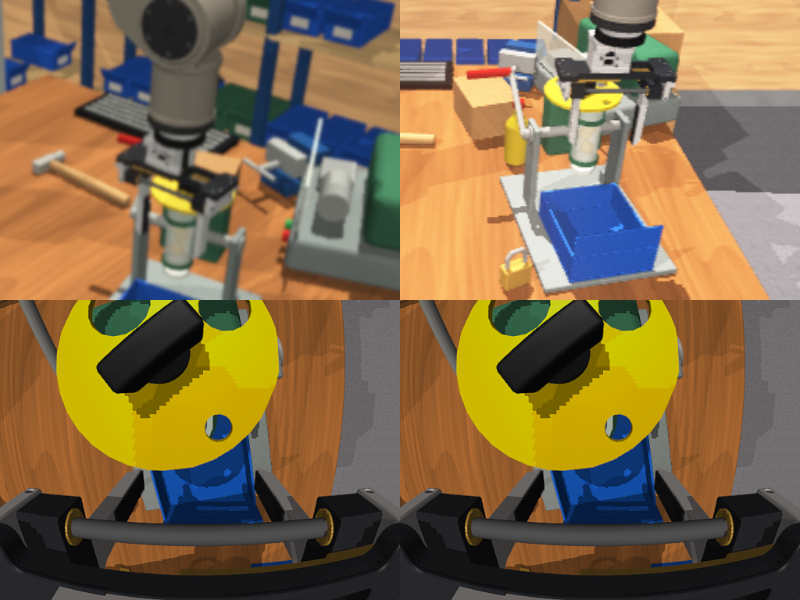

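The call was refused, so I'll retry with every key in each row. The wrist view already shows the dial: small hole at half-scale (218,427), knob along about 37°, larger holes at the top. The dial therefore stands near 2 rad.

```bash
python3 -m pendant '[{"dx":-41,"dy":0,"dz":0,"rx":0,"ry":0,"rz":0,"fingers":1},{"dx":-41,"dy":0,"dz":-30,"rx":0,"ry":0,"rz":0,"fingers":1},{"dx":0,"dy":0,"dz":-41,"rx":0,"ry":0,"rz":0,"fingers":1},{"dx":0,"dy":0,"dz":-41,"rx":0,"ry":0,"rz":0,"fingers":1},{"dx":0,"dy":0,"dz":-41,"rx":0,"ry":0,"rz":0,"fingers":1}]'
cat >> h.py <<'E'
def cloud(c,d,K):
    v,u=np.mgrid[:d.shape[0],:d.shape[1]]; x=(u-K['cx'])/K['fx'];y=(v-K['cy'])/K['fy']
    if c=='wrist':
        r=np.hypot(x,y)+1e-9; s=np.tan(np.minimum(r,1.5))/r; x,y=x*s,y*s
    T=np.array(K['world_from_camera']); P=np.stack([x*d,y*d,d],-1)@T[:3,:3].T+T[:3,3]
    P[d<=0]=np.nan; return P
E
python3 - <<'E'
from h import *
np.set_printoptions(precision=4,suppress=True)
im=[];cl=[]
for c in('wrist','side','scene'):
    p,d,K=snap(c); im.append(p); P=cloud(c,d,K); cl.append(P)
    h=cv2.cvtColor(p,cv2.COLOR_RGB2HSV).astype(int)
    H,S,V=h[...,0],h[...,1],h[...,2]
    ye=(H>22)&(H<36)&(S>150)&(V>90)&(abs(P[...,2]-.255)<.015)
    Q=P[ye]; 
    if len(Q)>50:
        (cx,cy),r=cv2.minEnclosingCircle(Q[:,:2].astype(np.float32)); print(c,'disc',cx,cy,r,'z',np.median(Q[:,2]),len(Q))
    re=((H<6)|(H>174))&(S>150)&(V>80)&(abs(P[...,2]-.255)<.03); Q=P[re]
    if len(Q)>10: 
        print(c,'handle n',len(Q),'mean',Q.mean(0),Q.min(0),Q.max(0)); l=cv2.fitLine(Q[:,:2].astype(np.float32),cv2.DIST_HUBER,0,.01,.01).ravel(); print(' line',l,np.arctan(l[1]/l[0]))
    bl=(V<60)&(P[...,2]>.27)&(P[...,2]<.295)&(np.hypot(P[...,0]-.65,P[...,1]-.09)<.04); Q=P[bl]
    if len(Q)>30: print(c,'knob',Q.mean(0),cv2.minAreaRect((Q[:,:2]*1000).astype(np.float32)),len(Q))
    # base plate
    g=(S<60)&(abs(P[...,2]-.012)<.006)&(abs(P[...,0]-.66)<.2)&(abs(P[...,1]-.05)<.25); Q=P[g]
    if len(Q)>100: print(c,'plate',cv2.minAreaRect((Q[:,:2]*1000).astype(np.float32)),len(Q))
    np.savez(c+'.npz',p=p,d=d,P=P)
cv2.imwrite('pics/d.png',np.hstack([im[0][:,60:460],im[1][80:464,190:590]])[:,:,::-1])
print(env.read_state()['tcp_pos'])
E
```

```text
time_s: 1.92
tcp_pos: [0.6714, -0.0826, 0.3735]
orientation: [[-0.002, 1.0, -0.017], [1.0, 0.002, 0.001], [0.001, -0.017, -1.0]]
force: [0.7, -0.5, 0.1]
grip_width: 0.998
wrist disc 0.657808244228363 0.09385976195335388 0.06820348650217056 z 0.26457048549648526 7740
wrist knob [0.66   0.0834 0.2795] ((660.626220703125, 84.55272674560547), (48.79869079589844, 15.028035163879395), 21.41926383972168) 582
side disc 0.6549715995788574 0.09252071380615234 0.07034820318222046 z 0.25546783313824434 693
side handle n 139 mean [0.4886 0.1656 0.2545] [0.4493 0.1551 0.2452] [0.5289 0.1804 0.2616]
 line [0.9844 0.1761 0.4901 0.1653] 0.17697881
side knob [0.6434 0.0805 0.2816] ((644.714111328125, 84.40077209472656), (30.208322525024414, 18.668188095092773), 46.704132080078125) 81
side plate ((663.5460205078125, 33.213592529296875), (240.0146484375, 320.7878723144531), 10.360594749450684) 1976
scene disc 0.6550144553184509 0.09321174025535583 0.06950320303440094 z 0.25565777140655876 814
scene handle n 121 mean [0.4962 0.1678 0.2559] [0.4568 0.1569 0.2466] [0.5334 0.1862 0.2623]
 line [0.9834 0.1816 0.4968 0.1674] 0.18258046
scene knob [0.6618 0.0894 0.2812] ((660.8206176757812, 89.76922607421875), (35.61244583129883, 11.133247375488281), 39.084320068359375) 114
scene plate ((665.8947143554688, 34.09991455078125), (241.2993621826172, 324.9744873046875), 10.318774223327637) 2556Traceback (most recent call last):
  File "<stdin>", line 21, in <module>
    return _nx.concatenate(arrs, 1, dtype=dtype, casting=casting)
           ~~~~~~~~~~~~~~~^^^^^^^^^^^^^^^^^^^^^^^^^^^^^^^^^^^^^^^
ValueError: all the input array dimensions except for the concatenation axis must match exactly, but along dimension 0, the array at index 0 has size 384 and the array at index 1 has size 304
```

```bash
cat > top.py <<'E'
from h import *
def top(fn):
    p,d,K=snap('wrist'); T=np.array(K['world_from_camera']); out=[]
    for h in (.255,.289):
        # 0.5mm/px, 400x400, centre .655,.093, image up=+y
        X=.655+(np.arange(400)-200)*.0005; Y=.093-(np.arange(400)-200)*.0005
        G=np.stack(list(np.meshgrid(X,Y))+[np.full((400,400),h)],-1)
        C=(G-T[:3,3])@T[:3,:3]; rr=np.hypot(C[...,0],C[...,1]); th=np.arctan2(rr,C[...,2])
        out.append(cv2.remap(p,(K['cx']+K['fx']*th*C[...,0]/rr).astype(np.float32),(K['cy']+K['fy']*th*C[...,1]/rr).astype(np.float32),1))
    cv2.imwrite('pics/'+fn,np.hstack(out)[:,:,::-1]); return out
E
python3 - <<'E'
from top import *
o=top('t1.png')
hsv=cv2.cvtColor(o[0],cv2.COLOR_RGB2HSV)
ye=((hsv[...,0]>20)&(hsv[...,0]<36)&(hsv[...,1]>140)).astype(np.uint8)
cs,_=cv2.findContours(ye,cv2.RETR_CCOMP,cv2.CHAIN_APPROX_NONE)
for c in cs:
    if cv2.contourArea(c)>150:
        (x,y),r=cv2.minEnclosingCircle(c); print(.655+(x-200)*.0005,.093-(y-200)*.0005,r*.0005,cv2.contourArea(c))
blk=(o[1].max(-1)<60).astype(np.uint8)
n,l,s,c=cv2.connectedComponentsWithStats(blk)
for i in range(1,n):
    if 1500<s[i,4]<20000: print(s[i],c[i],cv2.minAreaRect(np.argwhere(l==i)[:,::-1].astype(np.float32)))
E
```

```text
0.65325 0.093 0.06778510284423828 30981.5
0.6860511322021484 0.051122161865234376 0.008167707443237304 734.0
```

View pics/t1.png

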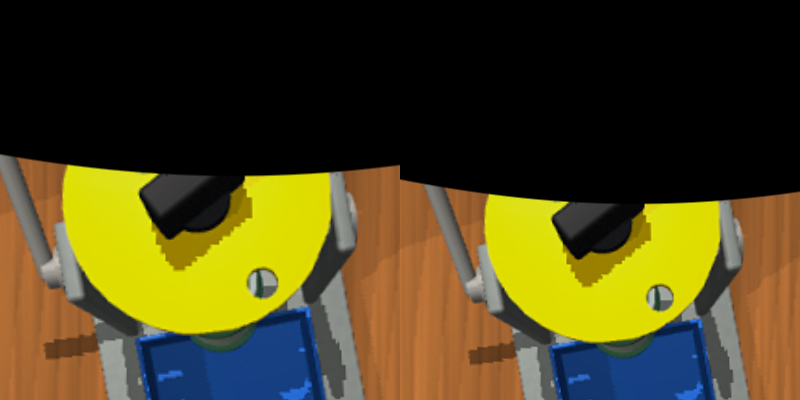

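The rectified wrist view shows the small hole at left-pane (262,283), or world (0.686, 0.051). The disc centre is about (0.654, 0.093) and the dispenser yaw about 0.18, so dial ≈ 2.04. I need to turn it −2.04, gripping with tool y at 127° (rz −2.22 from here).

```bash
python3 -m pendant '[{"dx":41,"dy":-4,"dz":0,"rx":0,"ry":0,"rz":-0.12,"fingers":1},{"dx":41,"dy":0,"dz":0,"rx":0,"ry":0,"rz":0,"fingers":1},{"dx":41,"dy":0,"dz":0,"rx":0,"ry":0,"rz":0,"fingers":1},{"dx":41,"dy":0,"dz":0,"rx":0,"ry":0,"rz":0,"fingers":1},{"dx":0,"dy":0,"dz":0,"rx":0,"ry":0,"rz":-0.12,"fingers":1}]'
for i in 1; do python3 -m pendant '[{"dx":0,"dy":0,"dz":0,"rx":0,"ry":0,"rz":-0.125,"fingers":1},{"dx":0,"dy":0,"dz":0,"rx":0,"ry":0,"rz":-0.125,"fingers":1},{"dx":0,"dy":0,"dz":0,"rx":0,"ry":0,"rz":-0.125,"fingers":1},{"dx":0,"dy":0,"dz":0,"rx":0,"ry":0,"rz":-0.125,"fingers":1},{"dx":0,"dy":0,"dz":0,"rx":0,"ry":0,"rz":-0.125,"fingers":1}]'; done
python3 -m pendant '[{"dx":0,"dy":0,"dz":0,"rx":0,"ry":0,"rz":-0.125,"fingers":1},{"dx":0,"dy":0,"dz":0,"rx":0,"ry":0,"rz":-0.125,"fingers":1},{"dx":0,"dy":0,"dz":0,"rx":0,"ry":0,"rz":-0.125,"fingers":1},{"dx":0,"dy":0,"dz":0,"rx":0,"ry":0,"rz":-0.125,"fingers":1},{"dx":0,"dy":0,"dz":0,"rx":0,"ry":0,"rz":-0.125,"fingers":1}]'
python3 -m pendant '[{"dx":0,"dy":0,"dz":0,"rx":0,"ry":0,"rz":-0.125,"fingers":1},{"dx":0,"dy":0,"dz":0,"rx":0,"ry":0,"rz":-0.125,"fingers":1},{"dx":0,"dy":0,"dz":0,"rx":0,"ry":0,"rz":-0.125,"fingers":1},{"dx":0,"dy":0,"dz":0,"rx":0,"ry":0,"rz":-0.125,"fingers":1},{"dx":0,"dy":0,"dz":0,"rx":0,"ry":0,"rz":0,"fingers":1}]'
cat > st.py <<'E'
from h import *
np.set_printoptions(precision=4,suppress=True)
s=env.read_state(); R=s['orientation']; p=s['tcp_pos']
print('yaw of tool y deg',np.degrees(np.arctan2(R[1,1],R[0,1])),'q',s['joint_pos'],'t',s['time_s'],'F',s['force'],'g',s['grip_width'])
print('tcp',p,'zax',R[:,2])
def goto(t): print('to',t,'tool mm',1000*R.T@(np.array(t)-p))
E
python3 -c "
from st import *
goto([.654,.093,.284])
# bar estimation
from top import top
top('t2.png')"
```

```text
time_s: 2.53
tcp_pos: [0.6497, 0.0854, 0.3661]
orientation: [[-0.236, 0.972, -0.023], [0.972, 0.236, -0.001], [0.004, -0.022, -1.0]]
force: [-0.1, 0.6, 0.1]
grip_width: 1.0
time_s: 2.95
tcp_pos: [0.6457, 0.0923, 0.3575]
orientation: [[-0.762, 0.647, -0.034], [0.647, 0.762, -0.003], [0.025, -0.024, -0.999]]
force: [-0.2, 0.2, -0.3]
grip_width: 1.001
time_s: 3.37
tcp_pos: [0.6425, 0.0935, 0.3487]
orientation: [[-0.996, 0.079, -0.046], [0.079, 0.997, -0.005], [0.046, -0.008, -0.999]]
force: [-0.0, -0.8, 0.2]
grip_width: 0.996
time_s: 3.78
tcp_pos: [0.6394, 0.0941, 0.3402]
orientation: [[-0.908, -0.414, -0.058], [-0.415, 0.91, -0.006], [0.055, 0.018, -0.998]]
force: [-0.1, 0.6, 0.5]
grip_width: 0.998
yaw of tool y deg 114.48175650395437 q [-0.034   0.3559 -0.282   1.4689  0.0872  1.3878  1.6783] t 3.7833 F [-0.0672  0.5569  0.4665] g 0.9984480278225687
tcp [0.6394 0.0941 0.3402] zax [-0.0579 -0.0062 -0.9983]
to [0.654, 0.093, 0.284] tool mm [-15.9273  -8.1407  55.2307]
```

View pics/t2.png

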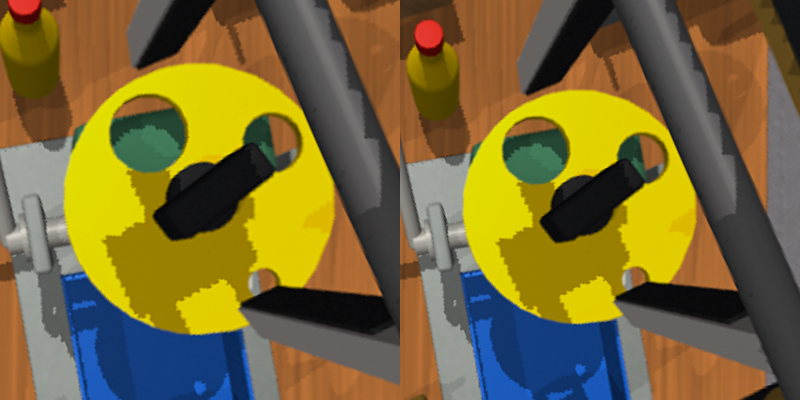

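The view confirms the dial: 40 mm hole at (147,132), 30 mm at (272,140), 16 mm at (264,285), bar along about 38°, centre (0.655, 0.094). The arm sags a little each row, so I'm correcting tilt and position.

```bash
python3 -m pendant '[{"dx":-16,"dy":-8,"dz":0,"rx":0.019,"ry":-0.055,"rz":-0.11,"fingers":0.6},{"dx":0,"dy":0,"dz":0,"rx":0,"ry":0,"rz":-0.12,"fingers":0.6},{"dx":0,"dy":0,"dz":0,"rx":0,"ry":0,"rz":0,"fingers":0.6}]'
python3 -c "
from st import *
goto([.6545,.0935,.284])
print(1*R.T@np.cross(R[:,2],[0,0,-1]))"
```

```text
time_s: 4.08
tcp_pos: [0.6569, 0.0936, 0.3361]
orientation: [[-0.799, -0.601, -0.002], [-0.601, 0.799, 0.002], [0.001, 0.003, -1.0]]
force: [0.5, 0.0, 0.4]
grip_width: 0.821
yaw of tool y deg 126.92628353006191 q [-0.0037  0.3572 -0.3166  1.4772  0.1097  1.3266  1.887 ] t 4.0833 F [0.4538 0.0328 0.356 ] g 0.821414459518322
tcp [0.6569 0.0936 0.3361] zax [-0.0024  0.0021 -1.    ]
to [0.6545, 0.0935, 0.284] tool mm [ 1.9417  1.1477 52.087 ]
[ 0.0031 -0.0007  0.    ]
```

```bash
python3 -m pendant '[{"dx":2,"dy":1,"dz":25,"rx":0,"ry":0,"rz":0,"fingers":0.6},{"dx":0,"dy":0,"dz":23,"rx":0,"ry":0,"rz":-0.02,"fingers":0.6},{"dx":0,"dy":0,"dz":0,"rx":0,"ry":0,"rz":0,"fingers":0.6}]'
python3 -c "
from st import *
goto([.6545,.0935,.284])
print(1*R.T@np.cross(R[:,2],[0,0,-1]))"
```

```text
time_s: 4.33
tcp_pos: [0.6543, 0.0934, 0.2864]
orientation: [[-0.8, -0.6, -0.002], [-0.6, 0.8, 0.002], [0.001, 0.003, -1.0]]
force: [0.1, -0.2, 0.2]
grip_width: 0.616
yaw of tool y deg 126.84493531859535 q [-0.0025  0.3802 -0.3162  1.5509  0.1196  1.2315  1.8762] t 4.3333 F [ 0.0613 -0.2405  0.2193] g 0.6160301287786287
tcp [0.6543 0.0934 0.2864] zax [-0.0024  0.0023 -1.    ]
to [0.6545, 0.0935, 0.284] tool mm [-0.2318 -0.0828  2.3959]
[ 0.0033 -0.0005  0.    ]
```

```bash
python3 -m pendant '[{"dx":0,"dy":0,"dz":1,"rx":0,"ry":0,"rz":0,"fingers":0},{"dx":0,"dy":0,"dz":0,"rx":0,"ry":0,"rz":0,"fingers":0},{"dx":0,"dy":0,"dz":0,"rx":0,"ry":0,"rz":0,"fingers":0},{"dx":0,"dy":0,"dz":0,"rx":0,"ry":0,"rz":0,"fingers":0},{"dx":0,"dy":0,"dz":0,"rx":0,"ry":0,"rz":0,"fingers":0}]'
python3 -m pendant '[{"dx":0,"dy":0,"dz":0,"rx":0,"ry":0,"rz":0.08,"fingers":0},{"dx":0,"dy":0,"dz":0,"rx":0,"ry":0,"rz":0.08,"fingers":0},{"dx":0,"dy":0,"dz":-0.5,"rx":0,"ry":0,"rz":0,"fingers":0}]'
python3 -c "
from st import *
goto([.6545,.0935,.284])
print(1*R.T@np.cross(R[:,2],[0,0,-1]))"
```

```text
time_s: 4.75
tcp_pos: [0.6546, 0.094, 0.288]
orientation: [[-0.809, -0.587, -0.002], [-0.587, 0.809, 0.003], [0.0, 0.003, -1.0]]
force: [0.2, -0.3, -0.4]
grip_width: 0.281
time_s: 5.0
tcp_pos: [0.6544, 0.094, 0.289]
orientation: [[-0.896, -0.444, -0.002], [-0.444, 0.896, 0.003], [0.001, 0.003, -1.0]]
force: [2.2, -1.6, -16.0]
grip_width: 0.194
yaw of tool y deg 116.36305877166515 q [-0.0272  0.3758 -0.2836  1.5487  0.1056  1.2341  1.7038] t 5.0 F [  2.1986  -1.5799 -15.9729] g 0.19359234121715319
tcp [0.6544 0.094  0.289 ] zax [-0.0024  0.0026 -1.    ]
to [0.6545, 0.0935, 0.284] tool mm [ 0.171  -0.4927  4.9604]
[ 0.0034 -0.001   0.    ]
```

```bash
python3 -m pendant '[{"dx":0,"dy":0,"dz":0.5,"rx":0,"ry":0,"rz":0.11,"fingers":0},{"dx":0,"dy":0,"dz":0.5,"rx":0,"ry":0,"rz":0.11,"fingers":0},{"dx":0,"dy":0,"dz":0.5,"rx":0,"ry":0,"rz":0.11,"fingers":0}]'
python3 -c "
from st import *
goto([.6545,.0935,.286])
print(1*R.T@np.cross(R[:,2],[0,0,-1]), s['wrist_torque'])"
```

```text
time_s: 5.25
tcp_pos: [0.6547, 0.0936, 0.2888]
orientation: [[-0.992, -0.128, -0.002], [-0.128, 0.992, 0.002], [0.001, 0.002, -1.0]]
force: [0.4, -0.5, -2.0]
grip_width: 0.198
yaw of tool y deg 97.36259439100114 q [-0.07    0.3708 -0.225   1.5521  0.0831  1.2293  1.3912] t 5.25 F [ 0.3963 -0.4672 -2.0365] g 0.19793784339056827
tcp [0.6547 0.0936 0.2888] zax [-0.0017  0.0023 -1.    ]
to [0.6545, 0.0935, 0.286] tool mm [ 0.1587 -0.0593  2.7844]
[ 0.0025 -0.0014  0.    ] [-0.0694  0.1721  0.1452]
```

```bash
python3 -m pendant '[{"dx":0,"dy":0,"dz":0.5,"rx":0,"ry":0,"rz":0.12,"fingers":0},{"dx":0,"dy":0,"dz":0.5,"rx":0,"ry":0,"rz":0.12,"fingers":0},{"dx":0,"dy":0,"dz":0.5,"rx":0,"ry":0,"rz":0.12,"fingers":0},{"dx":0,"dy":0,"dz":0.5,"rx":0,"ry":0,"rz":0.12,"fingers":0},{"dx":0,"dy":0,"dz":0.5,"rx":0,"ry":0,"rz":0.12,"fingers":0}]'
python3 -c "
from st import *
goto([.6545,.0935,.288])
print(1*R.T@np.cross(R[:,2],[0,0,-1]), s['wrist_torque'])"
```

```text
time_s: 5.67
tcp_pos: [0.6546, 0.0926, 0.2888]
orientation: [[-0.883, 0.47, -0.001], [0.47, 0.883, 0.001], [0.001, 0.001, -1.0]]
force: [-2.8, -0.3, -1.7]
grip_width: 0.192
yaw of tool y deg 61.96817043953822 q [-0.15    0.3634 -0.1163  1.5586  0.0423  1.2225  0.8083] t 5.6667 F [-2.7945 -0.2564 -1.7271] g 0.19178260603621755
tcp [0.6546 0.0926 0.2888] zax [-0.0007  0.0014 -1.    ]
to [0.6545, 0.0935, 0.288] tool mm [0.4778 0.7111 0.7932]
[ 0.0009 -0.0013  0.    ] [-0.1841  0.3383  0.1416]
```

Another 51.7° (0.90 rad) to go.

```bash
python3 -m pendant '[{"dx":0.4,"dy":0.5,"dz":0.5,"rx":0,"ry":0,"rz":0.12,"fingers":0},{"dx":0,"dy":0,"dz":0.5,"rx":0,"ry":0,"rz":0.12,"fingers":0},{"dx":0,"dy":0,"dz":0.5,"rx":0,"ry":0,"rz":0.12,"fingers":0},{"dx":0,"dy":0,"dz":0.5,"rx":0,"ry":0,"rz":0.12,"fingers":0},{"dx":0,"dy":0,"dz":0.5,"rx":0,"ry":0,"rz":0.12,"fingers":0}]'
python3 -m pendant '[{"dx":0,"dy":0,"dz":0.5,"rx":0,"ry":0,"rz":0.12,"fingers":0},{"dx":0,"dy":0,"dz":0.5,"rx":0,"ry":0,"rz":0.12,"fingers":0},{"dx":0,"dy":0,"dz":0.3,"rx":0,"ry":0,"rz":0,"fingers":0}]'
python3 -c "
from st import *
goto([.6545,.0935,.288])
print(1*R.T@np.cross(R[:,2],[0,0,-1]), s['wrist_torque'])"
```

```text
time_s: 6.08
tcp_pos: [0.6539, 0.0923, 0.2888]
orientation: [[-0.447, 0.895, -0.001], [0.895, 0.447, 0.0], [0.001, -0.001, -1.0]]
force: [-1.8, -1.7, -0.9]
grip_width: 0.194
time_s: 6.33
tcp_pos: [0.6535, 0.0923, 0.2888]
orientation: [[-0.21, 0.978, -0.001], [0.978, 0.21, 0.0], [0.0, -0.001, -1.0]]
force: [-0.8, 0.9, -3.6]
grip_width: 0.191
yaw of tool y deg 12.120816764333316 q [-0.2647  0.3576  0.036   1.5686 -0.0137  1.2167 -0.0147] t 6.3333 F [-0.7777  0.89   -3.6187] g 0.19098482469999775
tcp [0.6535 0.0923 0.2888] zax [-0.0011  0.     -1.    ]
to [0.6545, 0.0935, 0.288] tool mm [0.9499 1.2677 0.81  ]
[-0.0011 -0.0003  0.    ] [0.4489 0.227  0.0753]
```

```bash
python3 -m pendant '[{"dx":0.5,"dy":0.5,"dz":0.3,"rx":0,"ry":0,"rz":0.035,"fingers":0},{"dx":0,"dy":0,"dz":0.3,"rx":0,"ry":0,"rz":0,"fingers":0},{"dx":0,"dy":0,"dz":0,"rx":0,"ry":0,"rz":0,"fingers":0.5},{"dx":0,"dy":0,"dz":0,"rx":0,"ry":0,"rz":0,"fingers":0.5},{"dx":0,"dy":0,"dz":0,"rx":0,"ry":0,"rz":0,"fingers":0.5}]'
python3 -m pendant '[{"dx":0,"dy":0,"dz":-20,"rx":0,"ry":0,"rz":0,"fingers":0.5},{"dx":0,"dy":0,"dz":-40,"rx":0,"ry":0,"rz":0,"fingers":0.5},{"dx":0,"dy":0,"dz":-40,"rx":0,"ry":0,"rz":0,"fingers":0.5},{"dx":0,"dy":0,"dz":-10,"rx":0,"ry":0,"rz":0,"fingers":0.5},{"dx":0,"dy":0,"dz":0,"rx":0,"ry":0,"rz":0,"fingers":0.5}]'
python3 -c "
from st import *
from top import top
o=top('t3.png')
hsv=cv2.cvtColor(o[0],cv2.COLOR_RGB2HSV)
ye=((hsv[...,0]>20)&(hsv[...,0]<36)&(hsv[...,1]>140)).astype(np.uint8)
cs,_=cv2.findContours(ye,cv2.RETR_CCOMP,cv2.CHAIN_APPROX_NONE)
for c in cs:
    if cv2.contourArea(c)>150:
        (x,y),r=cv2.minEnclosingCircle(c); print(x,y,r/2,cv2.contourArea(c),cv2.minAreaRect(c))
"
```

```text
time_s: 6.75
tcp_pos: [0.654, 0.0932, 0.2899]
orientation: [[-0.198, 0.98, 0.0], [0.98, 0.198, 0.0], [0.0, 0.0, -1.0]]
force: [-0.0, 0.1, -0.8]
grip_width: 0.369
time_s: 7.17
tcp_pos: [0.6537, 0.0931, 0.4036]
orientation: [[-0.209, 0.978, -0.001], [0.978, 0.209, 0.0], [0.0, -0.001, -1.0]]
force: [0.0, 0.5, 0.5]
grip_width: 0.495
yaw of tool y deg 12.040987412635987 q [-0.2721  0.3078  0.0452  1.3972 -0.0142  1.4381 -0.017 ] t 7.1667 F [0.0347 0.5162 0.5495] g 0.49536886017392534
tcp [0.6537 0.0931 0.4036] zax [-0.0012  0.0002 -1.    ]
198.7627716064453 197.86846923828125 68.2628402709961 56155.5 ((198.90707397460938, 196.89378356933594), (270.6453857421875, 269.7987365722656), 48.8140754699707)
95.5 221.44117736816406 7.951704978942871 703.0 ((95.5, 221.0), (31.0, 28.0), 0.0)
207.73333740234375 232.27999877929688 41.868385314941406 7969.0 ((207.73533630371094, 232.44119262695312), (167.10704040527344, 68.15251159667969), 75.96376037597656)
278.49505615234375 177.8267364501953 20.041950225830078 4623.5 ((279.0000305175781, 178.5), (74.24620819091797, 78.48883819580078), 45.0)
```

View pics/t3.png

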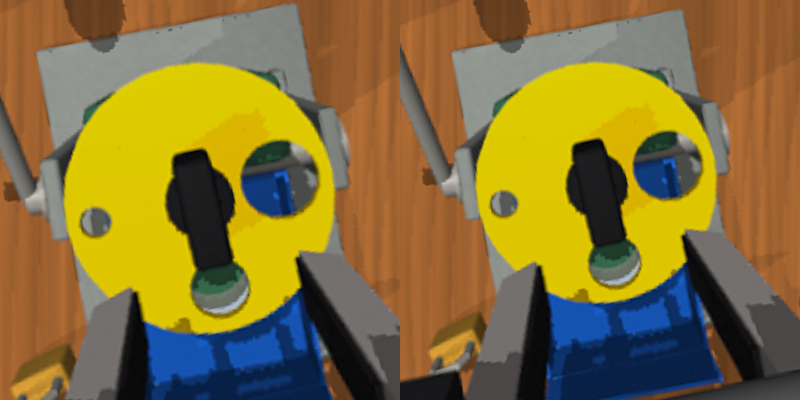

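The 30 mm hole is over the tube, at left-pane (220,290). The line from the small to the large hole gives about 13.4° against the dispenser's 10.4°, so the dial reads about +0.05. I'll regrip and trim that.

```bash
python3 -m pendant '[{"dx":0,"dy":1,"dz":40,"rx":0,"ry":0,"rz":-0.02,"fingers":0.5},{"dx":0,"dy":0,"dz":40,"rx":0,"ry":0,"rz":0,"fingers":0.5},{"dx":0,"dy":0,"dz":33,"rx":0,"ry":0,"rz":0,"fingers":0.5},{"dx":0,"dy":0,"dz":0,"rx":0,"ry":0,"rz":0,"fingers":0},{"dx":0,"dy":0,"dz":0,"rx":0,"ry":0,"rz":0,"fingers":0}]'
python3 -m pendant '[{"dx":0,"dy":0,"dz":0,"rx":0,"ry":0,"rz":0,"fingers":0},{"dx":0,"dy":0,"dz":0,"rx":0,"ry":0,"rz":0,"fingers":0},{"dx":0,"dy":0,"dz":0,"rx":0,"ry":0,"rz":0,"fingers":0}]'
python3 -c "
from st import *
goto([.6545,.0935,.288])"
```

```text
time_s: 7.63
tcp_pos: [0.6538, 0.0932, 0.2834]
orientation: [[-0.233, 0.972, -0.0], [0.972, 0.233, 0.001], [0.001, -0.0, -1.0]]
force: [0.1, 0.7, 0.8]
grip_width: 0.391
time_s: 7.88
tcp_pos: [0.6534, 0.093, 0.2852]
orientation: [[-0.234, 0.972, -0.002], [0.972, 0.234, 0.0], [0.001, -0.002, -1.0]]
force: [-9.4, -1.2, -9.0]
grip_width: 0.19
yaw of tool y deg 13.534082257508716 q [-0.2624  0.3604  0.0318  1.5722 -0.0128  1.211   0.0081] t 7.8833 F [-9.438  -1.2003 -8.9944] g 0.1899236506749214
tcp [0.6534 0.093  0.2852] zax [-0.002   0.0003 -1.    ]
to [0.6545, 0.0935, 0.288] tool mm [ 0.2005  1.1919 -2.7711]
```

```bash
python3 -m pendant '[{"dx":0,"dy":1,"dz":0,"rx":0,"ry":0,"rz":0.04,"fingers":0},{"dx":0,"dy":0,"dz":0,"rx":0,"ry":0,"rz":0.03,"fingers":0},{"dx":0,"dy":0,"dz":0,"rx":0,"ry":0,"rz":0.0,"fingers":0}]'
python3 -c "
from st import *
goto([.6545,.0935,.288])"
```

```text
time_s: 8.13
tcp_pos: [0.6532, 0.093, 0.2853]
orientation: [[-0.163, 0.987, -0.005], [0.987, 0.163, -0.0], [0.0, -0.005, -1.0]]
force: [3.0, 0.4, -16.0]
grip_width: 0.188
yaw of tool y deg 9.40465583225499 q [-0.2721  0.3617  0.0448  1.5708 -0.0177  1.2143 -0.0599] t 8.1333 F [  3.0233   0.4489 -15.9661] g 0.18773416664086137
tcp [0.6532 0.093  0.2853] zax [-0.0048 -0.0003 -1.    ]
to [0.6545, 0.0935, 0.288] tool mm [ 0.2438  1.3276 -2.6684]
```

Release, rise, and check numerically.

```bash
python3 -m pendant '[{"dx":0,"dy":0,"dz":0,"rx":0,"ry":0,"rz":0,"fingers":0.5},{"dx":0,"dy":0,"dz":0,"rx":0,"ry":0,"rz":0,"fingers":0.5},{"dx":0,"dy":0,"dz":0,"rx":0,"ry":0,"rz":0,"fingers":0.5},{"dx":0,"dy":0,"dz":-30,"rx":0,"ry":0,"rz":0,"fingers":0.5},{"dx":0,"dy":0,"dz":-40,"rx":0,"ry":0,"rz":0,"fingers":0.5}]'
python3 -m pendant '[{"dx":0,"dy":0,"dz":-40,"rx":0,"ry":0,"rz":0,"fingers":0.5},{"dx":0,"dy":0,"dz":-10,"rx":0,"ry":0,"rz":0,"fingers":0.5},{"dx":0,"dy":0,"dz":0,"rx":0,"ry":0,"rz":0,"fingers":0.5}]'
python3 -c "
from st import *
from top import top
o=top('t4.png')
hsv=cv2.cvtColor(o[0],cv2.COLOR_RGB2HSV)
ye=((hsv[...,0]>20)&(hsv[...,0]<36)&(hsv[...,1]>140)).astype(np.uint8)
cs,_=cv2.findContours(ye,cv2.RETR_CCOMP,cv2.CHAIN_APPROX_NONE)
C=[]
for c in cs:
    if cv2.contourArea(c)>150:
        (x,y),r=cv2.minEnclosingCircle(c); print(x,y,r/2); C.append((x,y,r/2))
a=[c for c in C if 7<c[2]<10][0]; b=[c for c in C if 19<c[2]<22][0]
print(np.degrees(np.arctan2(a[1]-b[1],b[0]-a[0])))
"
```

```text
time_s: 8.55
tcp_pos: [0.6524, 0.093, 0.3543]
orientation: [[-0.168, 0.986, -0.009], [0.986, 0.168, -0.001], [0.0, -0.009, -1.0]]
force: [1.0, 0.2, 0.9]
grip_width: 0.488
time_s: 8.8
tcp_pos: [0.6544, 0.0932, 0.4167]
orientation: [[-0.169, 0.986, 0.002], [0.986, 0.169, 0.002], [0.001, 0.003, -1.0]]
force: [1.0, 0.1, -0.4]
grip_width: 0.504
yaw of tool y deg 9.737785111709924 q [-0.2785  0.3037  0.0545  1.3763 -0.0174  1.4593 -0.0546] t 8.8 F [ 0.9942  0.1174 -0.3666] g 0.5042132360875606
tcp [0.6544 0.0932 0.4167] zax [ 0.0024  0.0016 -1.    ]
198.86209106445312 197.44285583496094 68.26605987548828
94.29412078857422 214.7058868408203 8.023857116699219
205.39324951171875 233.12164306640625 42.07788848876953
279.51031494140625 183.14840698242188 19.911989212036133
9.669308457147984
```

The dial line is now 9.7° against 10.35°, so dial ≈ −0.01. Next is the handle: predicted middle (0.489, 0.169, 0.251), tool y along the dispenser's y (100.3°). I'll grip 8 mm out from the middle, away from the steel arm.

```bash
python3 -m pendant '[{"dx":21,"dy":-32,"dz":0,"rx":0,"ry":0,"rz":0,"fingers":0.6},{"dx":21,"dy":-32,"dz":0,"rx":0,"ry":0,"rz":0,"fingers":0.6},{"dx":21,"dy":-32,"dz":0,"rx":0,"ry":0,"rz":0,"fingers":0.6},{"dx":21,"dy":-32,"dz":0,"rx":0,"ry":0,"rz":0,"fingers":0.6},{"dx":20,"dy":-30,"dz":0,"rx":0,"ry":0,"rz":0,"fingers":0.6}]'
python3 -m pendant '[{"dx":0,"dy":0,"dz":-2,"rx":0,"ry":0,"rz":-0.125,"fingers":0.6},{"dx":0,"dy":0,"dz":-2,"rx":0,"ry":0,"rz":-0.125,"fingers":0.6},{"dx":0,"dy":0,"dz":-2,"rx":0,"ry":0,"rz":-0.125,"fingers":0.6},{"dx":0,"dy":0,"dz":-2,"rx":0,"ry":0,"rz":-0.125,"fingers":0.6},{"dx":0,"dy":0,"dz":-2,"rx":0,"ry":0,"rz":-0.125,"fingers":0.6}]'
python3 -m pendant '[{"dx":0,"dy":0,"dz":-2,"rx":0,"ry":0,"rz":-0.125,"fingers":0.6},{"dx":0,"dy":0,"dz":-2,"rx":0,"ry":0,"rz":-0.125,"fingers":0.6},{"dx":0,"dy":0,"dz":-2,"rx":0,"ry":0,"rz":-0.125,"fingers":0.6},{"dx":0,"dy":0,"dz":-2,"rx":0,"ry":0,"rz":-0.125,"fingers":0.6},{"dx":0,"dy":0,"dz":-2,"rx":0,"ry":0,"rz":-0.125,"fingers":0.6}]'
python3 -m pendant '[{"dx":0,"dy":0,"dz":-2,"rx":0,"ry":0,"rz":-0.125,"fingers":0.6},{"dx":0,"dy":0,"dz":0,"rx":0,"ry":0,"rz":-0.125,"fingers":0.6}]'
cat > go.py <<'E'
from st import *
import sys
# target: tool y yaw 100.35 deg, pointing down, dispenser-frame target via hopper angle a, offset along bar
def target(a,off=-.008,lift=0.003):
    c,s_=np.cos(.1805),np.sin(.1805); t=a-.95
    return np.array([.655+c*(-.15+off)+s_*.13*np.sin(t), .0935+s_*(-.15+off)-c*.13*np.sin(t), .175+.13*np.cos(t)+lift])
def report(t):
    ya=np.radians(100.35); y=np.array([np.cos(ya),np.sin(ya),0]); z=np.array([0,0,-1.]); D=np.stack([np.cross(y,z),y,z],1)
    goto(t); print('rotvec',cv2.Rodrigues(R.T@D)[0].ravel())
E
python3 -c "
from go import *
report(target(0)+[0,0,.1])"
```

```text
time_s: 9.27
tcp_pos: [0.4786, 0.1667, 0.4067]
orientation: [[-0.162, 0.987, -0.003], [0.987, 0.162, -0.004], [-0.003, -0.004, -1.0]]
force: [0.8, 1.5, 0.2]
grip_width: 0.603
time_s: 9.68
tcp_pos: [0.4689, 0.1707, 0.4121]
orientation: [[-0.713, 0.701, -0.007], [0.701, 0.713, -0.005], [0.002, -0.008, -1.0]]
force: [-0.0, -0.3, -0.3]
grip_width: 0.6
time_s: 10.1
tcp_pos: [0.467, 0.17, 0.416]
orientation: [[-0.988, 0.152, -0.012], [0.152, 0.988, -0.007], [0.011, -0.009, -1.0]]
force: [0.0, -1.1, 0.4]
grip_width: 0.598
time_s: 10.27
tcp_pos: [0.4665, 0.1698, 0.4157]
orientation: [[-0.995, -0.097, -0.014], [-0.097, 0.995, -0.008], [0.015, -0.007, -1.0]]
force: [0.3, 0.2, 0.1]
grip_width: 0.6
yaw of tool y deg 95.57682088179601 q [-0.4083  0.023  -0.0726  1.7091  0.0024  1.426   1.1869] t 10.2667 F [0.2953 0.1636 0.1248] g 0.6002918123674561
tcp [0.4665 0.1698 0.4157] zax [-0.0143 -0.0082 -0.9999]
to [0.4806 0.1692 0.3536] tool mm [-14.9326  -1.5575  61.8577]
rotvec [-0.0062 -0.0153 -0.0834]
```

```bash
python3 -m pendant '[{"dx":-15,"dy":-2,"dz":20,"rx":-0.006,"ry":-0.015,"rz":-0.083,"fingers":0.6},{"dx":0,"dy":0,"dz":20,"rx":0,"ry":0,"rz":0,"fingers":0.6},{"dx":0,"dy":0,"dz":0,"rx":0,"ry":0,"rz":0,"fingers":0.6}]'
python3 -c "
from go import *
report(target(0)+[0,0,.1])
for c in ('wrist','side'):
    p,d,K=snap(c); P=cloud(c,d,K); h=cv2.cvtColor(p,cv2.COLOR_RGB2HSV).astype(int)
    m=((h[...,0]<6)|(h[...,0]>174))&(h[...,1]>150)&(h[...,2]>60)&(abs(P[...,2]-.255)<.04)&(np.hypot(P[...,0]-.49,P[...,1]-.168)<.07)
    Q=P[m]; print(c,len(Q)); 
    if len(Q): print(np.median(Q,0),Q.min(0),Q.max(0),cv2.minAreaRect((Q[:,:2]*1000).astype(np.float32)))
    if c=='wrist': cv2.imwrite('pics/w.png',p[:,:,::-1])
"
```

```text
time_s: 10.52
tcp_pos: [0.4809, 0.1689, 0.3716]
orientation: [[-0.981, -0.194, -0.001], [-0.194, 0.981, -0.0], [0.001, -0.0, -1.0]]
force: [0.3, -0.5, 0.3]
grip_width: 0.598
yaw of tool y deg 101.20928117058638 q [-0.3988  0.0535 -0.0684  1.7683  0.0038  1.3205  1.2984] t 10.5167 F [ 0.3292 -0.4859  0.344 ] g 0.5982364458065406
tcp [0.4809 0.1689 0.3716] zax [-0.0006 -0.0003 -1.    ]
to [0.4806 0.1692 0.3536] tool mm [ 0.2778  0.3485 17.9695]
rotvec [-0.0002 -0.0007  0.015 ]
wrist 1325
[0.4882 0.1709 0.2592] [0.4491 0.1573 0.2521] [0.5331 0.1859 0.262 ] ((491.1422424316406, 171.6307373046875), (84.83572387695312, 15.15938949584961), 10.835408210754395)
side 142
[0.4889 0.165  0.2552] [0.4493 0.1557 0.2458] [0.5293 0.1827 0.2608] ((489.71380615234375, 166.95436096191406), (83.89231872558594, 16.436582565307617), 13.364279747009277)
```

View pics/w.png

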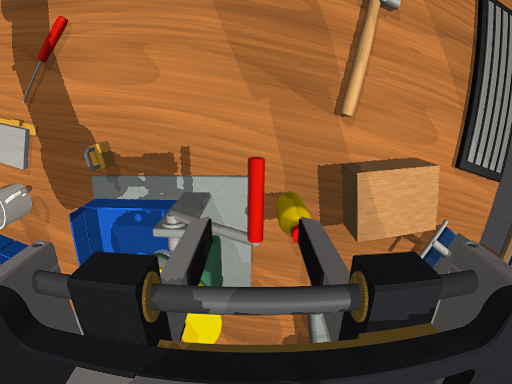

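The wrist view shows the red handle at (256,200) between the jaws, with the bottle and carton to the right and well below. Its measured middle of (0.491, 0.172, 0.251) agrees with the prediction. Descend and grip.

```bash
python3 -m pendant '[{"dx":0,"dy":2,"dz":40,"rx":0,"ry":0,"rz":0.015,"fingers":0.6},{"dx":0,"dy":0,"dz":40,"rx":0,"ry":0,"rz":0,"fingers":0.6},{"dx":0,"dy":0,"dz":34,"rx":0,"ry":0,"rz":0,"fingers":0.6},{"dx":0,"dy":0,"dz":0,"rx":0,"ry":0,"rz":0,"fingers":0.6}]'
python3 -c "
from go import *
report(target(0)+[0.001,.0015,0])"
```

```text
time_s: 10.95
tcp_pos: [0.4838, 0.1729, 0.2629]
orientation: [[-0.985, -0.175, 0.01], [-0.175, 0.985, 0.005], [-0.011, 0.003, -1.0]]
force: [-1.3, -0.3, -0.7]
grip_width: 0.6
yaw of tool y deg 100.06531420634973 q [-0.4008  0.1261 -0.0743  1.9241  0.011   1.0804  1.2668] t 10.95 F [-1.2984 -0.2631 -0.682 ] g 0.5999246094468776
tcp [0.4838 0.1729 0.2629] zax [ 0.0103  0.0049 -0.9999]
to [0.4816 0.1707 0.2536] tool mm [ 2.679  -1.8199  9.249 ]
rotvec [ 0.003  0.011 -0.005]
```

```bash
python3 -m pendant '[{"dx":2,"dy":-1.5,"dz":10,"rx":0.003,"ry":0.01,"rz":0,"fingers":0.6},{"dx":0,"dy":0,"dz":0,"rx":0,"ry":0,"rz":0,"fingers":0},{"dx":0,"dy":0,"dz":0,"rx":0,"ry":0,"rz":0,"fingers":0},{"dx":0,"dy":0,"dz":0,"rx":0,"ry":0,"rz":0,"fingers":0},{"dx":0,"dy":0,"dz":0,"rx":0,"ry":0,"rz":0,"fingers":0}]'
python3 -m pendant '[{"dx":0,"dy":0,"dz":0,"rx":0,"ry":0,"rz":0,"fingers":0},{"dx":0,"dy":0,"dz":0,"rx":0,"ry":0,"rz":0,"fingers":0}]'
python3 -c "
from go import *
report(target(0)+[0.001,.0015,0])
for i in range(1,22):
    a=i*.1; print(i, 1000*(target(a)-target(a-.1)))
"
```

```text
time_s: 11.37
tcp_pos: [0.4847, 0.1723, 0.2596]
orientation: [[-0.985, -0.174, 0.006], [-0.174, 0.985, 0.002], [-0.006, 0.001, -1.0]]
force: [-0.7, 0.2, -0.5]
grip_width: 0.349
time_s: 11.53
tcp_pos: [0.4856, 0.1728, 0.2617]
orientation: [[-0.985, -0.173, 0.009], [-0.173, 0.985, 0.004], [-0.009, 0.002, -1.0]]
force: [2.1, -5.5, -2.5]
grip_width: 0.21
yaw of tool y deg 99.98896287043999 q [-0.4004  0.1311 -0.0733  1.9209  0.0116  1.0806  1.2667] t 11.5333 F [ 2.0787 -5.5202 -2.4734] g 0.21019847763411806
tcp [0.4856 0.1728 0.2617] zax [ 0.0086  0.0037 -1.    ]
to [0.4816 0.1707 0.2536] tool mm [ 4.4174 -1.3966  8.0624]
rotvec [ 0.0021  0.0092 -0.0063]
1 [ 1.4501 -7.9463 10.179 ]
2 [ 1.6253 -8.9063  9.3217]
3 [ 1.7842 -9.7773  8.3713]
4 [  1.9253 -10.5507   7.3373]
5 [  2.0472 -11.2186   6.2299]
6 [  2.1487 -11.7744   5.0603]
7 [  2.2286 -12.2125   3.8402]
8 [  2.2863 -12.5287   2.5816]
9 [  2.3212 -12.7196   1.2973]
10 [  2.3328 -12.7835   0.    ]
11 [  2.3212 -12.7196  -1.2973]
12 [  2.2863 -12.5287  -2.5816]
13 [  2.2286 -12.2125  -3.8402]
14 [  2.1487 -11.7744  -5.0603]
15 [  2.0472 -11.2186  -6.2299]
16 [  1.9253 -10.5507  -7.3373]
17 [ 1.7842 -9.7773 -8.3713]
18 [ 1.6253 -8.9063 -9.3217]
19 [  1.4501  -7.9463 -10.179 ]
20 [  1.2604  -6.9069 -10.9346]
21 [  1.0582  -5.7985 -11.5809]
```

The jaws closed about 8 mm high because the arm creeps upward. I'll reopen, drop and regrip with a downward bias.

```bash
python3 -m pendant '[{"dx":0,"dy":0,"dz":0,"rx":0,"ry":0,"rz":0,"fingers":0.35},{"dx":4,"dy":-1,"dz":6,"rx":0,"ry":0.009,"rz":0,"fingers":0.35},{"dx":0,"dy":0,"dz":6,"rx":0,"ry":0,"rz":0,"fingers":0},{"dx":0,"dy":0,"dz":2,"rx":0,"ry":0,"rz":0,"fingers":0},{"dx":0,"dy":0,"dz":2,"rx":0,"ry":0,"rz":0,"fingers":0}]'
python3 -m pendant '[{"dx":0,"dy":0,"dz":1,"rx":0,"ry":0,"rz":0,"fingers":0}]'
python3 -c "
from go import *
report(target(0)+[0.001,.0015,0])
"
```

```text
time_s: 11.95
tcp_pos: [0.482, 0.1707, 0.2454]
orientation: [[-0.985, -0.173, 0.001], [-0.173, 0.985, 0.002], [-0.001, 0.002, -1.0]]
force: [3.3, -22.7, 18.4]
grip_width: 0.178
time_s: 12.03
tcp_pos: [0.4822, 0.1701, 0.2449]
orientation: [[-0.985, -0.173, 0.001], [-0.173, 0.985, 0.002], [-0.001, 0.001, -1.0]]
force: [-8.0, -6.3, 29.9]
grip_width: 0.162
yaw of tool y deg 99.94189830719499 q [-0.3985  0.1442 -0.0729  1.9443  0.0109  1.0518  1.2683] t 12.0333 F [-8.0195 -6.2621 29.9497] g 0.16225314488672368
tcp [0.4822 0.1701 0.2449] zax [ 0.001   0.0016 -1.    ]
to [0.4816 0.1707 0.2536] tool mm [ 0.5153  0.6478 -8.745 ]
rotvec [ 0.0014  0.0013 -0.0071]
```

Firm grip: opening 0.162, about 15 mm. Now swing it over the arc in short checked stretches.

```bash
cat >> go.py <<'E'
def ang(lift=-.006,off=-.008):
    # hopper angle from the tcp
    c,s_=np.cos(.1805),np.sin(.1805); dx,dy=p[0]-.656,p[1]-.095
    Y=-s_*dx+c*dy; X=c*dx+s_*dy; z=p[2]-lift-.175
    a=.95-np.arctan2(Y,z); print('hopper est',a,'radius',np.hypot(Y,z),'X',X)
    return a
E
python3 -m pendant '[{"dx":0,"dy":-6,"dz":-8,"rx":0,"ry":0,"rz":0,"fingers":0},{"dx":0,"dy":-8,"dz":-9,"rx":0,"ry":0,"rz":0,"fingers":0},{"dx":0,"dy":-9.5,"dz":-9,"rx":0,"ry":0,"rz":0,"fingers":0}]'
python3 -c "
from go import *
a=ang(); report(target(a+.3,lift=-.006)+[.001,.0015,0]); print(s['wrist_torque'])
"
```

```text
time_s: 12.28
tcp_pos: [0.486, 0.1494, 0.2698]
orientation: [[-0.984, -0.176, -0.0], [-0.176, 0.984, 0.004], [-0.001, 0.004, -1.0]]
force: [3.2, 3.6, -6.7]
grip_width: 0.158
yaw of tool y deg 100.15235473363461 q [-0.3708  0.1162 -0.0562  1.9197  0.0034  1.1044  1.3198] t 12.2833 F [ 3.2164  3.5744 -6.6701] g 0.15805317036195474
tcp [0.486  0.1494 0.2698] zax [-0.0001  0.0038 -1.    ]
hopper est 0.25547124594660053 radius 0.13125390978263418 X -0.1574944900798074
to [0.4916 0.1158 0.289 ] tool mm [  0.3823 -33.9664 -19.2912]
rotvec [ 0.0037  0.0006 -0.0035]
[ 1.1505 -0.831  -0.0248]
```

Tracking well. Continue.

```bash
python3 -m pendant '[{"dx":0,"dy":-11,"dz":-8,"rx":0,"ry":0,"rz":0,"fingers":0},{"dx":0,"dy":-12,"dz":-7,"rx":0,"ry":0,"rz":0,"fingers":0},{"dx":0,"dy":-13,"dz":-6,"rx":0,"ry":0,"rz":0,"fingers":0},{"dx":0,"dy":-13,"dz":-4,"rx":0,"ry":0,"rz":0,"fingers":0}]'
python3 -c "
from go import *
a=ang(); report(target(a+.5,lift=-.006)+[.001,.0015,0]); print(s['wrist_torque'])
"
```

```text
time_s: 12.62
tcp_pos: [0.4942, 0.1057, 0.2974]
orientation: [[-0.983, -0.182, -0.0], [-0.182, 0.983, 0.012], [-0.002, 0.012, -1.0]]
force: [-4.4, 9.5, 8.2]
grip_width: 0.165
yaw of tool y deg 100.51495735651694 q [-0.314   0.0863 -0.0173  1.8919 -0.011   1.1594  1.4274] t 12.6167 F [-4.413   9.5123  8.1842] g 0.16458292376163403
tcp [0.4942 0.1057 0.2974] zax [-0.      0.0123 -0.9999]
hopper est 0.6509129390219475 radius 0.13437935597311731 X -0.15720779046691064
to [0.5052 0.0411 0.2964] tool mm [  0.9907 -65.5429   0.2358]
rotvec [0.0121 0.0022 0.0029]
[ 2.4721  0.937  -0.0022]
```

```bash
python3 -m pendant '[{"dx":0,"dy":-13,"dz":-1,"rx":0.012,"ry":0,"rz":0,"fingers":0},{"dx":0,"dy":-13,"dz":0,"rx":0,"ry":0,"rz":0,"fingers":0},{"dx":0,"dy":-13,"dz":0,"rx":0,"ry":0,"rz":0,"fingers":0},{"dx":0,"dy":-13,"dz":2,"rx":0,"ry":0,"rz":0,"fingers":0},{"dx":0,"dy":-13,"dz":3,"rx":0,"ry":0,"rz":0,"fingers":0}]'
python3 -c "
from go import *
a=ang(); report(target(a+.5,lift=-.006)+[.001,.0015,0]); print(s['wrist_torque'])
"
```

```text
time_s: 13.03
tcp_pos: [0.5054, 0.046, 0.2996]
orientation: [[-0.982, -0.189, 0.004], [-0.189, 0.982, 0.011], [-0.006, 0.01, -1.0]]
force: [-5.8, 4.1, 5.0]
grip_width: 0.159
yaw of tool y deg 100.86943076325119 q [-0.2445  0.0846  0.0357  1.8893 -0.0137  1.1615  1.5569] t 13.0333 F [-5.8326  4.0856  5.0457] g 0.1588989419947133
tcp [0.5054 0.046  0.2996] zax [ 0.0042  0.0106 -0.9999]
hopper est 1.1109132290863264 radius 0.13234256852467555 X -0.15699684656302676
to [ 0.5149 -0.0119  0.2716] tool mm [  1.71   -58.8508  27.4304]
rotvec [0.0097 0.0061 0.009 ]
[1.3363 1.0821 0.0259]
```

```bash
python3 -m pendant '[{"dx":0,"dy":-13,"dz":3,"rx":0.01,"ry":0.006,"rz":0.009,"fingers":0},{"dx":0,"dy":-13,"dz":5,"rx":0,"ry":0,"rz":0,"fingers":0},{"dx":0,"dy":-12,"dz":6,"rx":0,"ry":0,"rz":0,"fingers":0},{"dx":0,"dy":-12,"dz":7,"rx":0,"ry":0,"rz":0,"fingers":0},{"dx":0,"dy":-11,"dz":8,"rx":0,"ry":0,"rz":0,"fingers":0}]'
python3 -c "
from go import *
a=ang(); report(target(2.07,lift=-.006)+[.001,.0015,0]); print(s['wrist_torque'])
"
```

```text
time_s: 13.45
tcp_pos: [0.5161, -0.0137, 0.2722]
orientation: [[-0.983, -0.182, 0.001], [-0.182, 0.983, 0.005], [-0.001, 0.005, -1.0]]
force: [-1.1, 5.0, 2.4]
grip_width: 0.162
yaw of tool y deg 100.46492801535453 q [-0.1738  0.1232  0.0868  1.9079 -0.0177  1.11    1.6736] t 13.45 F [-1.0522  4.9934  2.4448] g 0.161838576505393
tcp [ 0.5161 -0.0137  0.2722] zax [ 0.0005  0.0053 -1.    ]
hopper est 1.6201173832956575 radius 0.13172532896012853 X -0.15717093368848958
to [ 0.5216 -0.0485  0.2256] tool mm [  0.974  -35.436   46.4199]
rotvec [0.0051 0.0015 0.002 ]
[1.5879 0.4155 0.0359]
```

```bash
python3 -m pendant '[{"dx":0,"dy":-10.5,"dz":9,"rx":0.005,"ry":0,"rz":0,"fingers":0},{"dx":0,"dy":-9.5,"dz":10,"rx":0,"ry":0,"rz":0,"fingers":0},{"dx":0,"dy":-8.5,"dz":11,"rx":0,"ry":0,"rz":0,"fingers":0},{"dx":0,"dy":-7.5,"dz":11.5,"rx":0,"ry":0,"rz":0,"fingers":0}]'
python3 -c "
from go import *
a=ang(); report(target(2.07,lift=-.006)+[.001,.0015,0]); print(s['wrist_torque'])
"
```

```text
time_s: 13.78
tcp_pos: [0.5224, -0.0489, 0.2293]
orientation: [[-0.983, -0.183, 0.001], [-0.183, 0.983, 0.004], [-0.002, 0.004, -1.0]]
force: [-1.3, 10.9, 0.0]
grip_width: 0.161
yaw of tool y deg 100.53831783885684 q [-0.1262  0.1775  0.1123  1.944  -0.0278  1.0203  1.7536] t 13.7833 F [-1.2642 10.8586  0.047 ] g 0.16053384080718933
tcp [ 0.5224 -0.0489  0.2293] zax [ 0.001   0.0039 -1.    ]
hopper est 2.0465983961589584 radius 0.1321286539464793 X -0.1572309447003658
to [ 0.5216 -0.0485  0.2256] tool mm [0.7735 0.5255 3.6952]
rotvec [0.0037 0.0017 0.0033]
[ 2.7896  0.1772 -0.0522]
```

```bash
python3 -m pendant '[{"dx":0,"dy":-3,"dz":6,"rx":0,"ry":0,"rz":0,"fingers":0},{"dx":0,"dy":0,"dz":1,"rx":0,"ry":0,"rz":0,"fingers":0},{"dx":0,"dy":0,"dz":0.5,"rx":0,"ry":0,"rz":0,"fingers":0},{"dx":0,"dy":0,"dz":0.5,"rx":0,"ry":0,"rz":0,"fingers":0},{"dx":0,"dy":0,"dz":0.5,"rx":0,"ry":0,"rz":0,"fingers":0}]'
for i in 1 2 3 4; do python3 -m pendant '[{"dx":0,"dy":0,"dz":0.3,"rx":0,"ry":0,"rz":0,"fingers":0},{"dx":0,"dy":0,"dz":0.3,"rx":0,"ry":0,"rz":0,"fingers":0},{"dx":0,"dy":0,"dz":0.3,"rx":0,"ry":0,"rz":0,"fingers":0},{"dx":0,"dy":0,"dz":0.3,"rx":0,"ry":0,"rz":0,"fingers":0},{"dx":0,"dy":0,"dz":0.3,"rx":0,"ry":0,"rz":0,"fingers":0}]'; done | grep -A0 -E "time|tcp|force"
python3 -c "
from go import *
a=ang()
im=[]
for c in ('scene','side'):
    p_,d,K=snap(c); im.append(p_)
    for n in ('brass_ball1','steel_ball'):
        for r in eyes.landmark_of(n,c)[:4]: print(c,n,round(r['p'],2),r['at'],pt(K,d,*r['at']))
cv2.imwrite('pics/e.png',np.hstack([cv2.resize(im[0][140:332,230:370],(400,549)),cv2.resize(im[1][120:312,240:380],(400,549))])[:,:,::-1])
"
```

```text
time_s: 14.2
tcp_pos: [0.523, -0.0532, 0.219]
orientation: [[-0.983, -0.182, -0.0], [-0.182, 0.983, 0.003], [-0.0, 0.003, -1.0]]
force: [-3.9, 1.5, 7.6]
grip_width: 0.163
time_s: 14.62
tcp_pos: [0.523, -0.0532, 0.219]
--
force: [-2.6, 0.1, 6.6]
--
time_s: 15.03
tcp_pos: [0.523, -0.0532, 0.219]
--
force: [-2.1, -0.4, 7.8]
--
time_s: 15.45
tcp_pos: [0.523, -0.0532, 0.219]
--
force: [-2.4, -0.1, 5.5]
--
time_s: 15.87
tcp_pos: [0.523, -0.0533, 0.219]
--
force: [-2.7, -0.5, 6.2]
yaw of tool y deg 100.51741595633736 q [-0.1204  0.1882  0.1148  1.9557 -0.0285  0.9949  1.7621] t 15.8667 F [-2.6887 -0.5086  6.1768] g 0.16277468442564083
tcp [ 0.523  -0.0533  0.219 ] zax [ 0.0041  0.0025 -1.    ]
hopper est 2.13176557555267 radius 0.13182934366527574 X -0.15742590261380549
scene brass_ball1 0.4 [307.7, 262.5] [0.6738 0.0254 0.0402]
side brass_ball1 0.54 [318.3, 235.5] [0.6679 0.0161 0.0418]
```

View pics/e.png

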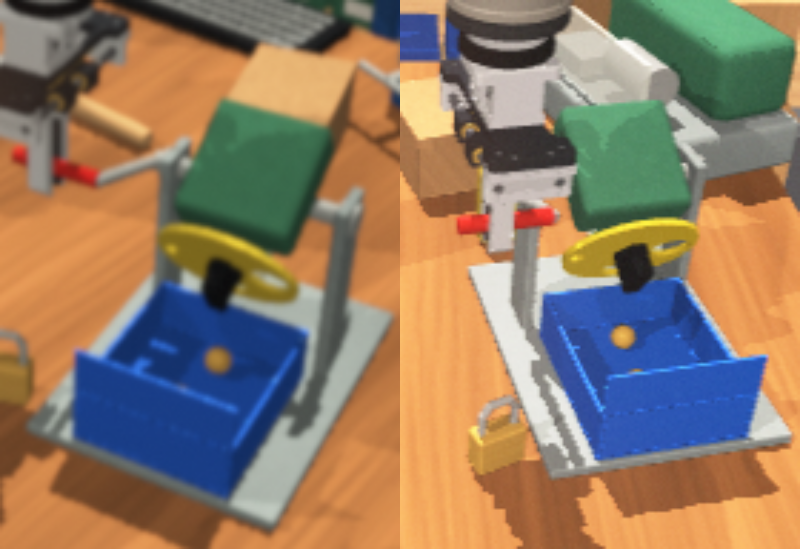

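One ball shows in the bin at scene pane (218,360) and side pane (623,337). A second is half hidden behind the end wall at side pane (635,372). I'll wait longer and check with the wrist camera as well.

```bash
for i in 1 2 3 4; do python3 -m pendant '[{"dx":0,"dy":0,"dz":0.3,"rx":0,"ry":0,"rz":0,"fingers":0},{"dx":0,"dy":0,"dz":0.3,"rx":0,"ry":0,"rz":0,"fingers":0},{"dx":0,"dy":0,"dz":0.3,"rx":0,"ry":0,"rz":0,"fingers":0},{"dx":0,"dy":0,"dz":0.3,"rx":0,"ry":0,"rz":0,"fingers":0},{"dx":0,"dy":0,"dz":0.3,"rx":0,"ry":0,"rz":0,"fingers":0}]'; done | grep -E "time|force"
python3 -c "
from go import *
im={}
for c in ('scene','side','wrist'):
    p_,d,K=snap(c); im[c]=p_; P=cloud(c,d,K)
    h=cv2.cvtColor(p_,cv2.COLOR_RGB2HSV).astype(int)
    X=P[...,0]-.655;Y=P[...,1]-.0935; x=.984*X+.1795*Y; y=-.1795*X+.984*Y
    m=((h[...,0]<28)&(h[...,1]>80)&(h[...,2]>50)&(abs(x)<.08)&(y<.0)&(y>-.25)&(P[...,2]>.012)&(P[...,2]<.07)).astype(np.uint8)
    n,l,s_,_=cv2.connectedComponentsWithStats(m,connectivity=8)
    for i in range(1,n):
        if s_[i,4]>2: q=l==i; print(c,s_[i],x[q].mean(),y[q].mean(),P[q][:,2].mean())
cv2.imwrite('pics/f.png',np.hstack([cv2.resize(im['wrist'][130:330,40:240],(400,400),interpolation=2),cv2.resize(im['side'][180:280,270:370],(400,400),interpolation=2)])[:,:,::-1])
"
```

```text
time_s: 16.58
force: [-2.5, -0.2, 5.9]
time_s: 17.0
force: [-2.3, 0.1, 6.6]
time_s: 17.42
force: [-2.1, -0.2, 6.7]
time_s: 17.83
force: [-2.2, 0.3, 6.2]
yaw of tool y deg 100.54416797397144 q [-0.1207  0.1859  0.1146  1.9586 -0.0278  0.9902  1.7618] t 17.8333 F [-2.2342  0.3103  6.1858] g 0.1627008911632465
tcp [ 0.5231 -0.0532  0.219 ] zax [ 0.0083  0.0022 -1.    ]
scene [302 262   8   8  53] 0.0047856673738076155 -0.07836022402677374 0.03484645490468139
side [314 234   8   8  51] -0.0021228917876526814 -0.07804590091123748 0.03458198074069544
wrist [240 273   2  14  19] -0.014051845694655302 -0.13883514106778663 0.0378367457008171
```

View pics/f.png

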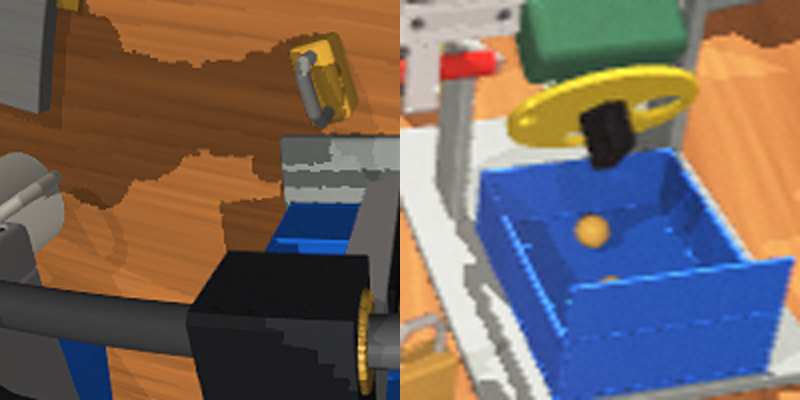

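Two balls are visible, at dispenser y −78 mm and about −139 mm; the third may be behind the end wall. I'll swing back upright, then inspect the bin from above and tip again if one is missing.

```bash
python3 -m pendant '[{"dx":0,"dy":5,"dz":-12,"rx":0,"ry":0.008,"rz":0,"fingers":0},{"dx":0,"dy":6,"dz":-11.5,"rx":0,"ry":0,"rz":0,"fingers":0},{"dx":0,"dy":7,"dz":-11,"rx":0,"ry":0,"rz":0,"fingers":0},{"dx":0,"dy":8,"dz":-10,"rx":0,"ry":0,"rz":0,"fingers":0}]'
python3 -c "
from go import *
a=ang(); report(target(a-.5,lift=-.006)+[.001,.0015,0]); print(s['wrist_torque'])
"
```

```text
time_s: 18.32
tcp_pos: [0.5184, -0.0286, 0.2622]
orientation: [[-0.983, -0.181, -0.001], [-0.181, 0.983, -0.001], [0.001, -0.001, -1.0]]
force: [5.1, -1.6, -8.9]
grip_width: 0.164
yaw of tool y deg 100.45222318804127 q [-0.1592  0.1375  0.0989  1.9147 -0.0137  1.0908  1.6983] t 18.3167 F [ 5.107  -1.5923 -8.8925] g 0.16358998404072242
tcp [ 0.5184 -0.0286  0.2622] zax [-0.0006 -0.0015 -1.    ]
hopper est 1.7548209158505927 radius 0.13438394309607415 X -0.15752640662586914
to [0.5076 0.0283 0.293 ] tool mm [  0.3881  57.7954 -30.923 ]
rotvec [-0.0013 -0.0008  0.0018]
[-0.2669 -1.3135 -0.0015]
```

```bash
python3 -m pendant '[{"dx":0,"dy":10.5,"dz":-7.5,"rx":0,"ry":0,"rz":0,"fingers":0},{"dx":0,"dy":11.5,"dz":-7,"rx":0,"ry":0,"rz":0,"fingers":0},{"dx":0,"dy":12,"dz":-6,"rx":0,"ry":0,"rz":0,"fingers":0},{"dx":0,"dy":12.5,"dz":-5,"rx":0,"ry":0,"rz":0,"fingers":0},{"dx":0,"dy":13,"dz":-3,"rx":0,"ry":0,"rz":0,"fingers":0}]'
python3 -c "
from go import *
a=ang(); report(target(a-.5,lift=-.006)+[.001,.0015,0]); print(s['wrist_torque'])
"
```

```text
time_s: 18.73
tcp_pos: [0.5101, 0.0185, 0.2974]
orientation: [[-0.985, -0.17, 0.009], [-0.17, 0.985, -0.018], [-0.006, -0.019, -1.0]]
force: [-0.6, -13.5, 10.7]
grip_width: 0.16
yaw of tool y deg 99.76586417461301 q [-0.2293  0.0887  0.058   1.89    0.015   1.157   1.5638] t 18.7333 F [ -0.6381 -13.5025  10.6517] g 0.15955830370867133
tcp [0.5101 0.0185 0.2974] zax [ 0.0092 -0.0175 -0.9998]
hopper est 1.314861106388656 radius 0.137488911551562 X -0.1572699595871709
to [0.4974 0.0839 0.2978] tool mm [ 1.3893 66.5438 -1.6383]
rotvec [-0.0189  0.006  -0.0101]
[-3.0905  0.142   0.0837]
```

```bash
python3 -m pendant '[{"dx":0,"dy":13,"dz":-1,"rx":-0.019,"ry":0.006,"rz":-0.01,"fingers":0},{"dx":0,"dy":13,"dz":-1,"rx":0,"ry":0,"rz":0,"fingers":0},{"dx":0,"dy":13,"dz":0,"rx":0,"ry":0,"rz":0,"fingers":0},{"dx":0,"dy":13,"dz":1,"rx":0,"ry":0,"rz":0,"fingers":0},{"dx":0,"dy":13,"dz":2,"rx":0,"ry":0,"rz":0,"fingers":0}]'
python3 -c "
from go import *
a=ang(); report(target(a-.5,lift=-.006)+[.001,.0015,0]); print(s['wrist_torque'])
"
```

```text
time_s: 19.15
tcp_pos: [0.4999, 0.0765, 0.3036]
orientation: [[-0.985, -0.172, 0.009], [-0.172, 0.985, -0.008], [-0.008, -0.01, -1.0]]
force: [-0.6, -5.8, 7.8]
grip_width: 0.162
yaw of tool y deg 99.89139103437026 q [-0.2935  0.0782  0.0074  1.8875  0.011   1.1695  1.4532] t 19.15 F [-0.6127 -5.7929  7.8143] g 0.1618796444585824
tcp [0.4999 0.0765 0.3036] zax [ 0.0091 -0.0084 -0.9999]
hopper est 0.877308338877486 radius 0.1349164293807713 X -0.1568550789302565
to [0.4879 0.1359 0.2783] tool mm [ 1.8083 60.8838 24.6894]
rotvec [-0.0099  0.0075 -0.008 ]
[-1.4522  0.0474  0.0296]
```

```bash
python3 -m pendant '[{"dx":0,"dy":13,"dz":3,"rx":-0.01,"ry":0.007,"rz":-0.008,"fingers":0},{"dx":0,"dy":12.5,"dz":4,"rx":0,"ry":0,"rz":0,"fingers":0},{"dx":0,"dy":12,"dz":5.5,"rx":0,"ry":0,"rz":0,"fingers":0},{"dx":0,"dy":11.5,"dz":6.5,"rx":0,"ry":0,"rz":0,"fingers":0},{"dx":0,"dy":11,"dz":7.5,"rx":0,"ry":0,"rz":0,"fingers":0}]'
python3 -c "
from go import *
a=ang(); report(target(0,lift=-.006)+[.001,.0015,0]); print(s['wrist_torque'])
"
```

```text
time_s: 19.57
tcp_pos: [0.4895, 0.1354, 0.2805]
orientation: [[-0.984, -0.178, 0.006], [-0.178, 0.984, -0.003], [-0.006, -0.004, -1.0]]
force: [1.7, -5.2, 3.1]
grip_width: 0.164
yaw of tool y deg 100.2385360097686 q [-0.3597  0.1034 -0.0439  1.9103  0.0109  1.1236  1.3414] t 19.5667 F [ 1.7199 -5.2122  3.0998] g 0.16427290818783832
tcp [0.4895 0.1354 0.2805] zax [ 0.0062 -0.0031 -1.    ]
hopper est 0.3915759470949125 radius 0.13147910363244675 X -0.15652855403519922
to [0.4816 0.1707 0.2446] tool mm [ 1.7336 36.2267 35.7274]
rotvec [-0.0042  0.0055 -0.0019]
[-1.18   -0.4186  0.0032]
```

```bash
python3 -m pendant '[{"dx":0,"dy":10.5,"dz":8.5,"rx":-0.004,"ry":0.005,"rz":0,"fingers":0},{"dx":0,"dy":9.5,"dz":9.5,"rx":0,"ry":0,"rz":0,"fingers":0},{"dx":0,"dy":9,"dz":10,"rx":0,"ry":0,"rz":0,"fingers":0},{"dx":0,"dy":6,"dz":8,"rx":0,"ry":0,"rz":0,"fingers":0}]'
python3 -m pendant '[{"dx":0,"dy":3,"dz":4,"rx":0,"ry":0,"rz":0,"fingers":0},{"dx":0,"dy":1,"dz":2,"rx":0,"ry":0,"rz":0,"fingers":0}]'
python3 -c "
from go import *
a=ang(); report(target(0,lift=-.006)+[.001,.0015,0]); print(s['wrist_torque'])
"
```

```text
time_s: 19.9
tcp_pos: [0.4834, 0.1709, 0.2441]
orientation: [[-0.984, -0.178, 0.003], [-0.178, 0.984, -0.002], [-0.003, -0.003, -1.0]]
force: [6.3, -50.7, 46.3]
grip_width: 0.164
time_s: 20.07
tcp_pos: [0.485, 0.1706, 0.2398]
orientation: [[-0.985, -0.174, 0.007], [-0.174, 0.985, -0.008], [-0.006, -0.01, -1.0]]
force: [-11.3, -7.9, 36.6]
grip_width: 0.164
yaw of tool y deg 100.00947654350456 q [-0.4059  0.1523 -0.0719  1.9467  0.0252  1.0405  1.2558] t 20.0667 F [-11.2931  -7.8897  36.5852] g 0.16361481855071522
tcp [0.485  0.1706 0.2398] zax [ 0.0073 -0.0084 -0.9999]
hopper est -0.027887129790345244 radius 0.12665339900676262 X -0.1546522937635178
to [0.4816 0.1707 0.2446] tool mm [ 3.3236  0.6424 -4.8736]
rotvec [-0.0095  0.0058 -0.0059]
[-1.6837  2.2858  0.032 ]
```

```bash
python3 -m pendant '[{"dx":0,"dy":0,"dz":-3,"rx":0,"ry":0,"rz":0,"fingers":0.35},{"dx":0,"dy":0,"dz":0,"rx":0,"ry":0,"rz":0,"fingers":0.35},{"dx":0,"dy":0,"dz":0,"rx":0,"ry":0,"rz":0,"fingers":0.35},{"dx":0,"dy":0,"dz":-10,"rx":0,"ry":0,"rz":0,"fingers":0.35},{"dx":0,"dy":0,"dz":-30,"rx":0,"ry":0,"rz":0,"fingers":0.35}]'
python3 -m pendant '[{"dx":0,"dy":0,"dz":-41,"rx":0,"ry":0,"rz":0,"fingers":0.4},{"dx":0,"dy":0,"dz":-41,"rx":0,"ry":0,"rz":0,"fingers":0.4},{"dx":0,"dy":0,"dz":-41,"rx":0,"ry":0,"rz":0,"fingers":0.4},{"dx":0,"dy":0,"dz":-20,"rx":0,"ry":0,"rz":0,"fingers":0.4},{"dx":0,"dy":0,"dz":0,"rx":0,"ry":0,"rz":0,"fingers":0.4}]'
python3 -c "
from go import *
report([.70,-.03,.42])"
```

```text
time_s: 20.48
tcp_pos: [0.4818, 0.171, 0.278]
orientation: [[-0.985, -0.174, -0.001], [-0.174, 0.985, -0.011], [0.003, -0.011, -1.0]]
force: [0.2, -0.3, 0.0]
grip_width: 0.344
time_s: 20.9
tcp_pos: [0.4801, 0.1741, 0.4325]
orientation: [[-0.984, -0.176, -0.001], [-0.176, 0.984, -0.009], [0.002, -0.009, -1.0]]
force: [0.2, -0.2, -1.2]
grip_width: 0.398
yaw of tool y deg 100.15652438269154 q [-0.4135  0.0363 -0.0679  1.6608  0.0101  1.4492  1.2654] t 20.9 F [ 0.2185 -0.1815 -1.1969] g 0.3984007335017854
tcp [0.4801 0.1741 0.4325] zax [-0.0006 -0.0088 -1.    ]
to [0.7, -0.03, 0.42] tool mm [-180.4965 -239.5751   14.1437]
rotvec [-0.0086 -0.0022 -0.0034]
```

```bash
python3 -m pendant '[{"dx":-30,"dy":-40,"dz":0,"rx":-0.008,"ry":0,"rz":0,"fingers":0.4},{"dx":-30,"dy":-40,"dz":0,"rx":0,"ry":0,"rz":0,"fingers":0.4},{"dx":-30,"dy":-40,"dz":0,"rx":0,"ry":0,"rz":0,"fingers":0.4},{"dx":-30,"dy":-40,"dz":0,"rx":0,"ry":0,"rz":0,"fingers":0.4},{"dx":-30,"dy":-40,"dz":0,"rx":0,"ry":0,"rz":0,"fingers":0.4}]' | head -2
python3 -m pendant '[{"dx":-30,"dy":-40,"dz":0,"rx":0,"ry":0,"rz":0,"fingers":0.4},{"dx":0,"dy":-10,"dz":0,"rx":0,"ry":0,"rz":0,"fingers":0.4},{"dx":0,"dy":0,"dz":0,"rx":0,"ry":0,"rz":0,"fingers":0.4}]' | head -2
python3 -c "
from go import *
c='wrist'; p_,d,K=snap(c); P=cloud(c,d,K)
h=cv2.cvtColor(p_,cv2.COLOR_RGB2HSV).astype(int)
X=P[...,0]-.655;Y=P[...,1]-.0935; x=.984*X+.1795*Y; y=-.1795*X+.984*Y
m=((h[...,0]<28)&(h[...,1]>80)&(h[...,2]>50)&(abs(x)<.08)&(y<.0)&(y>-.25)&(P[...,2]>.012)&(P[...,2]<.07)).astype(np.uint8)
n,l,s_,_=cv2.connectedComponentsWithStats(m,connectivity=8)
for i in range(1,n):
    if s_[i,4]>5: q=l==i; print(s_[i],x[q].mean(),y[q].mean(),P[q][:,2].max())
cv2.imwrite('pics/g.png',cv2.resize(p_,(768,576))[:,:,::-1])
for c in('side','scene'):
    snap(c)
    for r in eyes.landmark_of('steel_ball',c)[:2]+eyes.landmark_of('brass_ball1',c)[:4]: print(c,r)
"
```

```text
time_s: 21.32
tcp_pos: [0.6366, 0.0347, 0.436]
time_s: 21.57
tcp_pos: [0.6731, -0.01, 0.432]
yaw of tool y deg 100.85985026369306 q [-0.1588  0.3262  0.1118  1.3176 -0.0387  1.5005  1.7102] t 21.5667 F [0.2112 0.3802 0.1644] g 0.40085086655874447
tcp [ 0.6731 -0.01    0.432 ] zax [-0.0009  0.0028 -1.    ]
[205 134  13  12 122] -0.02716341498043178 -0.18518887034258852 0.042152144687832016
[231 143  12  12 118] -0.00984798232455691 -0.13671705427659875 0.04260385663021227
[266 149  12  12 119] 0.0008693560409935078 -0.0712320723468514 0.042229360236681446
side {'at': [320.5, 233.7], 'p': 0.41}
scene {'at': [154.0, 349.6], 'p': 0.48}
scene {'at': [309.0, 266.3], 'p': 0.42}
```

View pics/g.png

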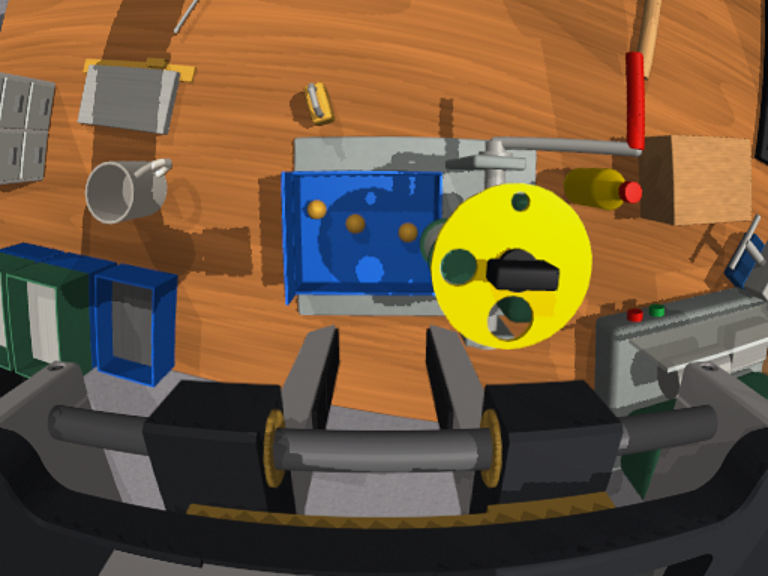

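All three brass balls are in the bin, at (316,209), (355,224) and (407,232), with tops at 42 mm as expected. Last numeric check before handing in: handle pose and whether the balls are at rest.

```bash
python3 -c "
from go import *
for k in range(2):
    c='wrist'; p_,d,K=snap(c); P=cloud(c,d,K)
    h=cv2.cvtColor(p_,cv2.COLOR_RGB2HSV).astype(int)
    X=P[...,0]-.655;Y=P[...,1]-.0935; x=.984*X+.1795*Y; y=-.1795*X+.984*Y
    m=((h[...,0]<28)&(h[...,1]>80)&(h[...,2]>50)&(abs(x)<.08)&(y<.0)&(y>-.25)&(P[...,2]>.012)&(P[...,2]<.07)).astype(np.uint8)
    n,l,s_,_=cv2.connectedComponentsWithStats(m,connectivity=8)
    for i in range(1,n):
        if s_[i,4]>5: q=l==i; print(x[q].mean(),y[q].mean())
p_,d,K=snap('side'); P=cloud('side',d,K); h=cv2.cvtColor(p_,cv2.COLOR_RGB2HSV).astype(int)
m=((h[...,0]<6)|(h[...,0]>174))&(h[...,1]>150)&(h[...,2]>60)&(abs(P[...,2]-.255)<.04)&(np.hypot(P[...,0]-.49,P[...,1]-.168)<.07)
print('handle',P[m].mean(0))
print(eyes.landmark_of('steel_ball','side')[:2])
print(env.hand_in())"
```

```text
yaw of tool y deg 101.15988222860507 q [-0.1629  0.3217  0.109   1.3195 -0.0387  1.5002  1.7087] t 21.9167 F [0.4184 0.2935 0.6377] g 0.3997899727013251
tcp [ 0.6718 -0.0058  0.434 ] zax [ 0.0017  0.0043 -1.    ]
-0.027147175906875147 -0.18647339496872178
-0.009070723619005384 -0.1381443943329593
0.00144132906503273 -0.0725014617827582
-0.02715724439495916 -0.18654522749651628
-0.009035930414730794 -0.13811601117743125
0.0015734551879027362 -0.07272851487291081
handle [0.4888 0.1655 0.2546]
[{'at': [274.8, 281.1], 'p': 0.65}]
the job is handed in; nothing more can be done
None
```

The job is handed in at about 22 s of the 72 s allowed. I turned the dial from about 2.05 rad to about −0.01 rad, regripping once to trim it. Then I tipped the hopper to about 2.13 rad by its handle, swung it back to its stop, let go and moved the gripper clear.

**Last checks**
- **Brass balls:** all three are in the blue bin. Their tops were 42 mm above the table when first seen, and they did not move between the last two pictures.
- **Hopper:** it is upright. The handle's mean position is (0.489, 0.166, 0.255), the same as at the start to within 1 mm.
- **Robot:** the wrist force was about zero with the gripper well above the dispenser.
- **Bystanders:** I only judged these by eye, and saw no sign that any had moved.

**Not confirmed or disagreeing**
- **Steel ball:** I never saw it directly after the tip. No camera view showed it outside the tube, and it is wider than the hole. The network's last two "steel_ball" detections did not match the tube, and the final one (p 0.65) sat on the padlock, so I disregarded them.
- **Handle grip:** my first grip on the handle was about 8 mm too high, so I redid it. Pushing against the upright stop briefly put about 70 N on the wrist, under the 120 N limit.

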